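Pin the target plates, load the casting and turn the scan table once round

TASK

Get the scanning turntable ready and turn it: push every tapered drift standing in the rack fully home, collar down, through the slip plate of its own colour and into the lug below so that the two holes are pulled into line, and stand the grey casting upright in the middle of the white circle (in any order). Only then, by the orange crank post, turn the table anticlockwise until the white stripe comes to the pointer, carry on through one full turn and stop with the stripe at the pointer again, drifts still home and casting still in the circle. Leave the bottle, the mouse and the mug alone.

Things in the scene. Friction and masses are not known exactly. Their poses are not given: they have to be found in the camera images.
- turntable (a joint): angle of the round grey turntable (270 mm across, top 45 mm above the work surface) about its upright axis, rad; grows anticlockwise seen from above; 0 or 6.283 when the white stripe beside the crank post is at the pointer. It starts short of the pointer (negative), has no end stops, light friction (about 2 N at the post), and stays where it is left
- table_centre (a point): centre of the turntable, on the disc's top face (z up); a white painted circle 86 mm across surrounds it, where the casting is to stand
- crank_post (a point): point for gripping the orange upright crank post on the disc (plain cylinder 22 mm across, 100 mm tall above the disc), on the post's axis, 85 mm above the disc and 15 mm below the post's top; the post stands 112 mm from the turntable's axis and goes round with the disc; its sleeve spins freely on its own axis, so it may be held from above and led round without turning the hand
- pointer (a point): white pointer on the black fixed foot of the turntable, 147 mm from the axis, just outside the disc's rim; does not turn
- casting_centre (a point): grey cast housing, upright round part 80 mm tall, 350 g: flange 66 mm across and 10 mm thick at its foot, body 54 mm across up to 52 mm, boss 40 mm across from 52 to 80 mm (grip the boss); this point lies on its axis, half-way up (40 mm above its foot); z is its axis, up
- red_drift_grip (a point): steel drift, 94 mm long, 140 g, standing point down in the rack (or absent); this point: middle of its red grip (18 mm across, 40 long), on the axis, 68 mm above the point; z up. From the point: 8 mm across, widening to 18.6 at 30 mm, parallel to 44, collar 28 across to 48, grip to 88, head 26 across to 94 mm. Driven home, its collar lies on the plate and this point is 24 mm above the plate's top
- red_plate_hole (a point): centre of the hole, at the top face, of the red slip plate (54 x 44 x 8 mm, hole 20 mm) that lies on its lug; the plate slides on the lug along the disc's radius (x axis of this point, outward) with about 2.5 N of friction and starts 4 to 6.5 mm too far out, off the lug's hole
- red_lug_hole (a point): centre of the upright 20 mm hole in the top of the dark steel lug under the red plate (fixed on the disc 90 mm from the axis, 60 degrees anticlockwise of the crank post); the hole is 38 mm deep, down to the disc; its mouth is 8 mm below the plate's top face
- blue_drift_grip (a point): steel drift, 94 mm long, 140 g, standing point down in the rack (or absent); this point: middle of its blue grip (18 mm across, 40 long), on the axis, 68 mm above the point; z up. From the point: 8 mm across, widening to 18.6 at 30 mm, parallel to 44, collar 28 across to 48, grip to 88, head 26 across to 94 mm. Driven home, its collar lies on the plate and this point is 24 mm above the plate's top
- blue_plate_hole (a point): centre of the hole, at the top face, of the blue slip plate (54 x 44 x 8 mm, hole 20 mm) that lies on its lug; the plate slides on the lug along the disc's radius (x axis of this point, outward) with about 2.5 N of friction and starts 4 to 6.5 mm too far out, off the lug's hole
- blue_lug_hole (a point): centre of the upright 20 mm hole in the top of the dark steel lug under the blue plate (fixed on the disc 90 mm from the axis, opposite the crank post); the hole is 38 mm deep, down to the disc; its mouth is 8 mm below the plate's top face
- yellow_drift_grip (a point): steel drift, 94 mm long, 140 g, standing point down in the rack (or absent); this point: middle of its yellow grip (18 mm across, 40 long), on the axis, 68 mm above the point; z up. From the point: 8 mm across, widening to 18.6 at 30 mm, parallel to 44, collar 28 across to 48, grip to 88, head 26 across to 94 mm. Driven home, its collar lies on the plate and this point is 24 mm above the plate's top
- yellow_plate_hole (a point): centre of the hole, at the top face, of the yellow slip plate (54 x 44 x 8 mm, hole 20 mm) that lies on its lug; the plate slides on the lug along the disc's radius (x axis of this point, outward) with about 2.5 N of friction and starts 4 to 6.5 mm too far out, off the lug's hole
- yellow_lug_hole (a point): centre of the upright 20 mm hole in the top of the dark steel lug under the yellow plate (fixed on the disc 90 mm from the axis, 60 degrees clockwise of the crank post); the hole is 38 mm deep, down to the disc; its mouth is 8 mm below the plate's top face
- rack: plywood rack 220 x 58 x 50 mm, fixed; origin at the middle of its underside, x along its length; the drifts hang upright by their collars in three square 23 mm holes at x = -70 (red), 0 (blue), +70 mm (yellow)
- bottle: white bottle with red cap and dot targets, 76 mm across, 191 mm tall; bystander, origin at the middle of its underside
- mouse: black computer mouse, 100 x 58 x 30 mm; bystander, origin at the middle of its underside
- cup: blue mug, 72 mm across, 85 mm tall; bystander, origin at the middle of its underside
- casting: the same casting, origin at the middle of its foot
Things that resemble listed ones, but are neither listed nor needed, are in the scene too. Leave any green, red or yellow look-alike of the casting alone.

How it is judged:
On the way, in this order (a step that is already met when the one before it is completed fails the run):
1. every drift present is home through its own plate and lug, and the casting stands in the circle (horizontal distance between red_drift_grip and red_lug_hole below 0.003 m and horizontal distance between red_drift_grip and red_plate_hole below 0.003 m and z of red_drift_grip in the frame of red_plate_hole between 0.018 and 0.028 m and angle between each of red_drift_grip, blue_drift_grip, yellow_drift_grip, casting_centre's own z axis and vertical below 0.08 rad and horizontal distance between blue_drift_grip and blue_lug_hole below 0.003 m and horizontal distance between blue_drift_grip and blue_plate_hole below 0.003 m and z of blue_drift_grip in the frame of blue_plate_hole between 0.018 and 0.028 m and horizontal distance between yellow_drift_grip and yellow_lug_hole below 0.003 m and horizontal distance between yellow_drift_grip and yellow_plate_hole below 0.003 m and z of yellow_drift_grip in the frame of yellow_plate_hole between 0.018 and 0.028 m and horizontal distance between casting_centre and table_centre below 0.015 m and z of casting_centre in the frame of table_centre below 0.046 m), for 0.2 s.
2. the table has been turned half-way round past the pointer (value of joint turntable above 3.1 rad).
At the end, for the whole second after the job is handed in: Each drift present is upright with its collar on its own plate (within 4 mm) and within 3 mm of the axis of both its plate's and its lug's hole; the casting stands upright within 15 mm of the turntable's centre; the table is at rest one full turn past the pointer, within 0.15 rad (all of step 1 and value of joint turntable between 6.133 and 6.433 rad and velocity of joint turntable between -0.05 and 0.05 rad/s and linear speed of casting below 0.02 m/s); the robot touches nothing.
It fails at once if the bottle is moved more than 30 mm (distance of bottle from where it was at the start of the episode above 0.03 m).
It fails at once if the mouse is moved more than 30 mm (distance of mouse from where it was at the start of the episode above 0.03 m).
It fails at once if the cup is moved more than 30 mm (distance of cup from where it was at the start of the episode above 0.03 m).
Of red_drift, blue_drift, yellow_drift only 2 to 3 are there at a start; the rules pass over those that are not, and their reading is None.
At some moment in a run one of casting may be knocked a few centimetres aside while the robot is not near it.
Once in a run the grip may slacken for a moment while it holds something.
It also fails if it takes over 210 s, if anything falls off the work surface, if the arm or the gripper's body presses on something with over 40 N, if the wrist force passes 120 N, or if a joint passes its speed limit or range.

ROBOT

A 6-joint arm with a two-finger parallel gripper is mounted at the origin on the work surface. World frame = base frame: x ahead of the robot, y to its left, z up, the work surface at z = 0. Lengths are in m, angles in rad, forces in N, time in s.
With the tool pointing down it reaches from about 0.25 to 0.775 m from the base axis. Payload 4 kg.
Tool frame: the origin (TCP) lies between the finger pads; the fingertips stand 14 mm ahead of it and the grasp point (between the pads) lies 5 mm behind it; z points along the fingers, y is the direction in which the jaws open and shut (so a half turn about z gives the same grasp; the last joint's range is limited). The gripper opens to 94 mm and grips with 3 to 60 N. Pads are 16 mm wide; open, the fingers measure 119 mm over their backs; the gripper's body (75 mm by 177 mm) begins 78 mm behind the grasp point.
Start: joints at [1.025, 0.087, 1.371, -0, 1.684, -0.103], TCP at [0.236, 0.497, 0.22] pointing down, gripper open.
Joint ranges: [-3.1, 3.1], [-0.76, 2.03], [0.27, 2.55], [-1.08, 4.22], [0.17, 2.65], [-2.57, 2.57]. Speed limits (rad/s): [2.79, 2.79, 3.14, 3.14, 3.14, 3.14].

INTERFACE

Orientations are given as [roll, pitch, yaw] about the fixed x, y, z axes, in that order (R = Rz(yaw) Ry(pitch) Rx(roll)).
In Python, from bench import robot, cams, spotter gives the robot as it stands.
- The arm moves only by the shell command python3 -m inch 'ROWS'. ROWS is JSON, a list of rows, each an object of numbers: "grip": the opening, from 0 (shut) to 1 (fully open); "dx", "dy", "dz": the shift along the tool's x, y, z in units of 25 mm (1.0 is 25 mm); "rx", "ry", "rz": the turn, a rotation vector about the tool's x, y, z in units of 5 degrees (1.0 is 5 degrees). A call has 1 to 12 rows; each row shifts and turns the pose as measured when the row begins, along the tool's axes as they then stand; what a row does not reach is not made up. A row lasts 1/8 s, in which the tool goes at most 62.5 mm and 10.7 degrees, less where a joint would pass 70% of its speed; a pose out of reach is approached as far as the arm can. A call is refused whole if a number of a shift passes 1 or a number of a turn 1, either way. A call with a gripper value outside its range is refused whole. The fingers move at their own pace and stop on an object; the grip force is fixed at half the most. Time passes only in rows, so rows that do not move let the fingers close. It gives the time, the measured TCP pose, the force and the opening at its end, in the units of the state.
- robot.get_obs(): the state, without advancing time (a new reading comes with each control period).
- cams.snapshot(name): name is "side" or "top"; returns a dict with "frame" (400x640x3 uint8, red, green, blue), "intrinsics" (3x3 intrinsics, pixels), "eye" and "orientation" of the camera in the world. Camera axes: x right, y up, looking along -z (the intrinsics and any distortion apply to the point x, -y, -z); pixel columns grow to the right and rows downward; lengths in m; the calibration is good to about 2 mm. A picture is of the moment at which its call begins. There is no depth.
- robot.close_job(): hands the job in, once; it reports no verdict.
Trained networks look in a picture, given as the dict that the camera call returned (one of the last four; its "shot" number tells which), for a name from the list of things; names that differ only in an ending like _2 or _b are one class to them, and where a whole thing is asked for, a point or a joint stands for the part that bears it (a point fixed in the world has none). Each returns a list of dicts, best first, with "score" (0 to 1); they miss things now and then, are a little off and sometimes report something else, mostly with a low value. They report only what shows in the picture. A call takes as long as a camera call. They do not tell look-alikes from the thing itself.
- spotter.regions_of(picture, query): "pixels" (400x640 bool, what is visible of it) and "extent" ([left, top, right, bottom] in pixels, round what is visible of it).
- spotter.place_of(picture, query): "pixel" ([column, row] in pixels: a listed point, or the origin of a listed thing).
The state is a dict: "time": time; "joint_positions": joint angles; "qvel": joint speeds; "joint_torque": joint torques, N m; "tool_pos": TCP position; "ee_rot": TCP orientation; "wrist_force": force on the tool from outside, world axes, zero at the start; "wrist_torque": the same for the moment, N m; "width": finger opening in m.
Only numpy, scipy, OpenCV 4.12 (cv2) and the standard library are available. Lean on these libraries where they do the work, as an engineer would, in place of code of your own. Each camera call takes 0.05 s, during which the arm holds its last target.

## Working session

There is one attempt and no reset: what is moved stays moved. The work goes in short steps, Python scripts to look and compute and a shell command to move; the robot and the scene stay as the last step left them, time stands still between calls to the robot, and variables do not carry over. Pictures are saved under pics/ and viewed, and the job is handed in when it is done.

```bash
ls; mkdir -p pics
cat > h.py <<'E'
import numpy as np, cv2
from bench import robot, cams, spotter
def snap(n,f=None):
    p=cams.snapshot(n)
    if f: cv2.imwrite('pics/'+f,p['frame'][:,:,::-1])
    return p
def ray(p,px):
    K=np.array(p['intrinsics']);o=np.array(p['orientation'])
    R=o if o.shape==(3,3) else None
    v=np.linalg.inv(K)@np.array([px[0],px[1],1.0]); v=np.array([v[0],-v[1],-v[2]])
    return np.array(p['eye']),R@v
def atz(p,px,z):
    e,d=ray(p,px);return e+d*(z-e[2])/d[2]
def proj(p,X):
    K=np.array(p['intrinsics']);R=np.array(p['orientation'])
    c=R.T@(np.array(X)-np.array(p['eye'])); v=K@np.array([c[0],-c[1],-c[2]]);return v[:2]/v[2]
def tri(p1,a,p2,b):
    e1,d1=ray(p1,a);e2,d2=ray(p2,b);d1/=np.linalg.norm(d1);d2/=np.linalg.norm(d2)
    A=np.stack([d1,-d2],1);s=np.linalg.lstsq(A,e2-e1,rcond=None)[0]
    x=e1+s[0]*d1;y=e2+s[1]*d2
    return (x+y)/2,np.linalg.norm(x-y)
E
python3 - <<'E'
from h import *
for n in('top','side'):
    p=snap(n,n+'0.png')
    print(n,np.array(p['eye']),np.array(p['orientation']).round(3).tolist(),np.array(p['intrinsics']).tolist(),[k for k in p])
o=robot.get_obs();print(o)
E
```

```text
pics
top [0.43130895 0.0652587  1.16305576] [0.128, -0.008, -1.547] [[424.5128612703895, 0.0, 321.6982098908535], [0.0, 424.5128612703895, 199.00195383179573], [0.0, 0.0, 1.0]] ['frame', 'intrinsics', 'eye', 'orientation', 'shot']
side [ 0.0321454  -0.46604441  0.83452119] [0.791, -0.007, -0.789] [[424.1365739049085, 0.0, 318.1057675754119], [0.0, 424.1365739049085, 205.77288848112278], [0.0, 0.0, 1.0]] ['frame', 'intrinsics', 'eye', 'orientation', 'shot']
{'time': 0.1, 'joint_positions': array([ 1.02493257e+00,  8.78677129e-02,  1.37208699e+00, -2.91760010e-05,
        1.68357545e+00, -1.03120270e-01]), 'qvel': array([-8.68339721e-06, -9.09100764e-04, -1.86049421e-03,  9.26791056e-05,
        6.32893580e-04, -1.60020357e-03]), 'joint_torque': array([ 2.97677223e-03, -3.41251123e+01, -3.03302836e+01,  7.19869486e-02,
        3.04328918e-02, -1.06229422e-04]), 'tool_pos': array([0.23541559, 0.49656516, 0.21843668]), 'ee_rot': array([-3.13966246e+00, -1.70598275e-04,  2.69884574e+00]), 'wrist_force': array([-0.53597601,  0.48079963, -0.50533655]), 'wrist_torque': array([-0.09140928,  0.01590542, -0.006309  ]), 'width': 0.094070444896402}
```

```bash
python3 - <<'E'
s=open('h.py').read()
s=s.replace("import numpy as np, cv2","import numpy as np, cv2\nfrom scipy.spatial.transform import Rotation as Ro").replace("R=o if o.shape==(3,3) else None","R=Ro.from_euler('xyz',o).as_matrix()").replace("R=np.array(p['orientation'])\n","R=Ro.from_euler('xyz',p['orientation']).as_matrix()\n")
open('h.py','w').write(s)
E
python3 - <<'E'
from h import *
t=snap('top');s=snap('side')
for q in ['table_centre','crank_post','pointer','casting_centre','red_drift_grip','red_plate_hole','red_lug_hole','blue_drift_grip','blue_plate_hole','blue_lug_hole','yellow_drift_grip','yellow_plate_hole','yellow_lug_hole','rack','bottle','mouse','cup']:
    a=spotter.place_of(t,q);b=spotter.place_of(s,q)
    f=lambda L:[(np.round(d['pixel'],1).tolist(),round(d['score'],2)) for d in L[:4]]
    print(q,f(a),f(b))
    if a and b: 
        x,e=tri(t,a[0]['pixel'],s,b[0]['pixel']);print('   ',x.round(4),e.round(4))
E
```

```text
table_centre [([467.6, 230.2], 0.49)] [([333.2, 238.8], 0.95), ([237.7, 260.7], 0.16)]
    [ 0.4326 -0.1937  0.3151] 0.1265
crank_post [([389.9, 177.0], 0.7), ([276.0, 125.0], 0.54)] [([379.2, 220.0], 0.66)]
    [ 0.6181 -0.1015  0.1268] 0.0169
pointer [([364.2, 162.4], 0.91), ([323.3, 228.4], 0.71), ([468.0, 230.8], 0.6), ([456.3, 234.2], 0.41)] [([381.6, 223.0], 0.71)]
    [ 0.6837 -0.0555  0.0291] 0.006
casting_centre [([202.7, 175.6], 0.95), ([167.9, 227.5], 0.92), ([217.8, 224.3], 0.9), ([210.9, 268.2], 0.88)] [([237.4, 180.8], 0.74), ([204.1, 166.5], 0.74), ([193.5, 197.8], 0.61), ([275.0, 168.8], 0.6)]
    [ 0.6229  0.434  -0.0848] 0.0723
red_drift_grip [([465.6, 258.6], 0.52)] [([404.7, 342.9], 0.68)]
    [ 0.4297 -0.3097  0.0789] 0.0039
red_plate_hole [([344.8, 174.6], 0.78)] [([355.2, 205.1], 0.7)]
    [6.375e-01 3.000e-04 8.740e-02] 0.0059
red_lug_hole [([343.8, 177.3], 0.85)] [([355.2, 206.8], 0.57)]
    [6.334e-01 4.000e-04 8.360e-02] 0.0121
blue_drift_grip [] [([426.5, 321.1], 0.78)]
blue_plate_hole [([316.8, 235.3], 0.58)] [([289.7, 223.4], 0.55), ([235.0, 184.4], 0.27
[... 219 characters left out ...]
), ([322.7, 231.5], 0.46)] [([349.7, 255.1], 0.83)]
    [ 0.507  -0.0949  0.0868] 0.0103
yellow_lug_hole [([382.9, 225.0], 0.66), ([276.7, 127.3], 0.51)] [([350.1, 256.6], 0.8)]
    [ 0.5095 -0.0985  0.0831] 0.0037
rack [([456.2, 230.9], 0.7)] [([421.5, 342.9], 0.69), ([350.4, 257.0], 0.67)]
    [ 0.5046 -0.3166 -0.0137] 0.0028
bottle [([277.2, 124.8], 0.74), ([344.8, 173.7], 0.52)] [([339.6, 170.7], 0.96), ([350.3, 255.7], 0.26)]
    [ 0.7925  0.1899 -0.0043] 0.0036
mouse [([399.0, 276.0], 0.67), ([465.7, 230.9], 0.57)] [([327.3, 331.8], 0.93)]
    [ 0.378  -0.157  -0.0092] 0.0035
cup [([295.9, 279.5], 0.86), ([347.1, 175.8], 0.22)] [([237.5, 259.3], 0.65)]
    [0.3593 0.1254 0.007 ] 0.0057
```

View pics/top0.png

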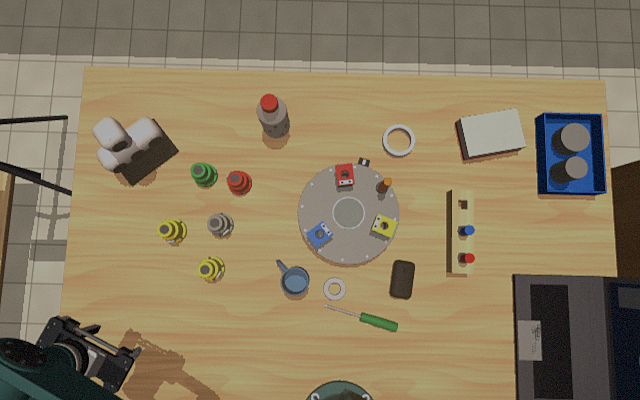

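View pics/side0.png

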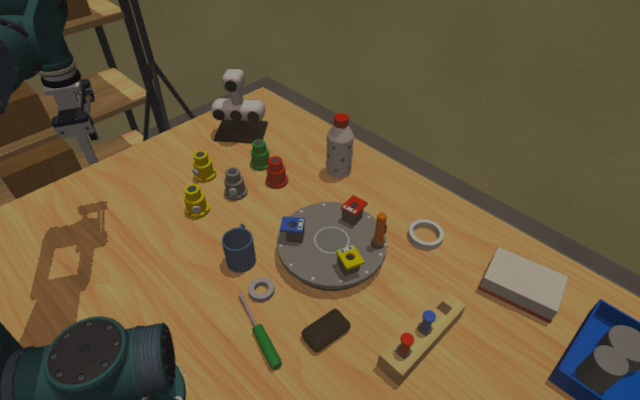

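Run:
```python
from h import *
t=snap('top');s=snap('side')
c=t['frame'][150:275,285:485,::-1];cv2.imwrite('pics/c1.png',cv2.resize(c,None,fx=4,fy=4,interpolation=cv2.INTER_CUBIC))
c=s['frame'][190:290,265:400,::-1];cv2.imwrite('pics/c2.png',cv2.resize(c,None,fx=5.8,fy=5.8,interpolation=cv2.INTER_CUBIC))
for n,p,z in(('t',t,.045),('s',s,.045)):
  for r in spotter.regions_of(p,'turntable')[:2]:
    m=r['pixels'].astype(np.uint8);cs,_=cv2.findContours(m,0,1);k=max(cs,key=len)[:,0,:]
    print(n,r['score'],r['extent'],m.sum())
    X=np.array([atz(p,q,z)[:2] for q in k])
    # robust circle fit
    from scipy.optimize import least_squares
    f=lambda v:np.hypot(X[:,0]-v[0],X[:,1]-v[1])-v[2]
    sol=least_squares(f,[.55,0,.135],loss='soft_l1',f_scale=.002);print(sol.x.round(4))
```

```text
t 0.95 [297.5, 163.2, 400.4, 267.1] 8122
[ 0.5405 -0.0102  0.1334]
s 0.9 [277.2, 195.8, 385.7, 288.5] 7894
[ 0.5424 -0.0173  0.137 ]
```

View pics/c1.png

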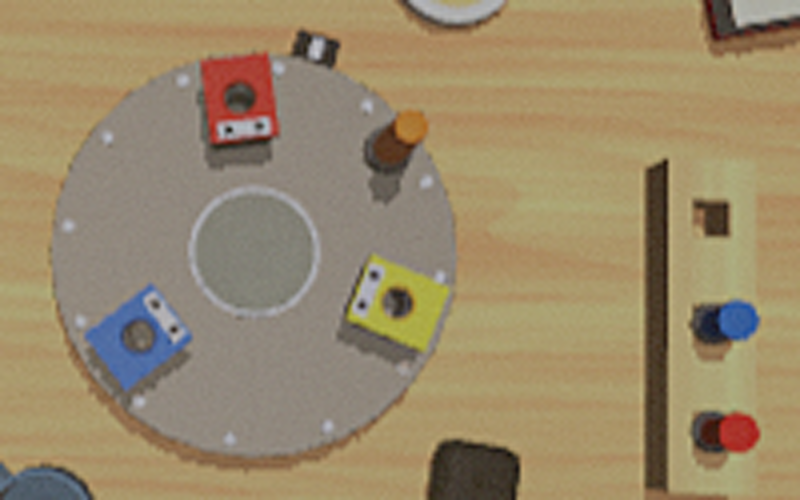

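View pics/c2.png

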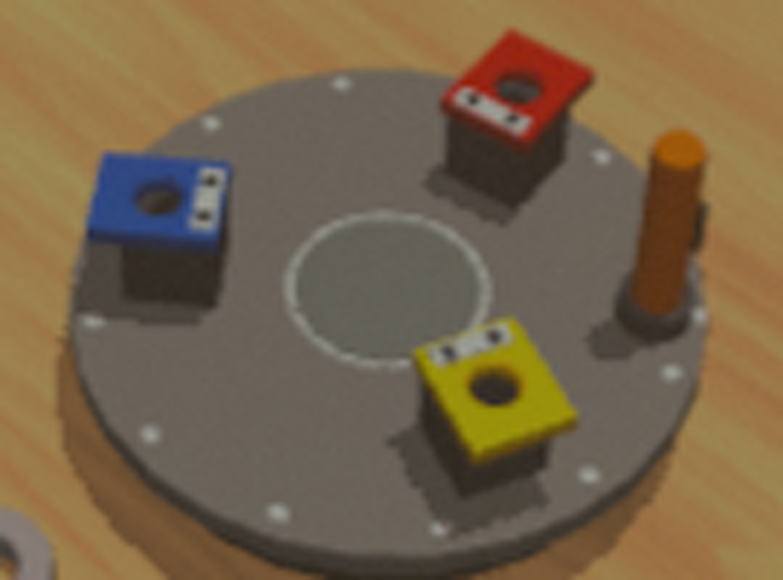

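```bash
cat > fit.py <<'E'
from h import *
def blob(p,cond,box):
    x0,y0,x1,y1=box
    f=p['frame'][y0:y1,x0:x1].astype(float)
    m=cond(f[...,0],f[...,1],f[...,2]).astype(np.uint8)
    n,l,st,ce=cv2.connectedComponentsWithStats(m)
    return [(ce[i]+[x0,y0],st[i,4]) for i in np.argsort(-st[1:,4])[:3]+1] if n>1 else [],m
E
python3 - <<'E'
from fit import *
t=snap('top');s=snap('side')
def show(n,a,za,b,zb):
    x,e=tri(t,a,s,b)
    print(n,'tri',x.round(4),'gap',e.round(4),'t@z',atz(t,a,za)[:2].round(4),'s@z',atz(s,b,zb)[:2].round(4))
# white ring ellipse
def ring(p,box):
    x0,y0,x1,y1=box;f=p['frame'][y0:y1,x0:x1].astype(float);g=f.min(2)
    bg=cv2.GaussianBlur(g,(0,0),4);m=((g-bg)>18).astype(np.uint8)
    ys,xs=np.nonzero(m);P=np.stack([xs+x0,ys+y0],1).astype(float)
    X=np.array([atz(p,q,.045)[:2] for q in P])
    from scipy.optimize import least_squares
    c=X.mean(0)
    sol=least_squares(lambda v:np.hypot(X[:,0]-v[0],X[:,1]-v[1])-v[2],[*c,.042],loss='soft_l1',f_scale=.0015)
    print('ring',sol.x.round(4),len(P),np.abs(sol.fun).mean())
ring(t,(330,194,368,232));ring(s,(312,225,352,255))
red=lambda r,g,b:(r>110)&(g<70)&(b<70)
blue=lambda r,g,b:(b>110)&(r<90)&(b>g*1.25)
yel=lambda r,g,b:(r>130)&(g>110)&(b<70)
for n,c,bt,bs in(('red',red,(330,158,360,192),(335,190,372,220)),('blue',blue,(300,215,340,255),(275,210,315,240)),('yellow',yel,(365,210,405,245),(330,240,370,275))):
    A,ma=blob(t,c,bt);B,mb=blob(s,c,bs)
    print(n,A[0],B[0])
# drift heads
for n,c,bt,bs in(('rhead',red,(460,245,482,270),(395,330,420,350)),('bhead',blue,(460,220,482,240),(415,305,440,325))):
    A,_=blob(t,c,bt);B,_=blob(s,c,bs);print(n,A,B);show(n,A[0][0],.1,B[0][0],.1)
org=lambda r,g,b:(r>140)&(g>70)&(g<170)&(b<70)
A,_=blob(t,org,(376,172,400,200));B,_=blob(s,org,(370,205,392,222));print(A,B)
c=t['frame'][150:275,285:485,::-1]
c=s['frame'][280:390,370:480,::-1];cv2.imwrite('pics/c3.png',cv2.resize(c,None,fx=5,fy=5,interpolation=cv2.INTER_CUBIC))
E
```

```text
ring [ 0.5419 -0.0107  0.0415] 146 0.001026569401775162
ring [ 0.5434 -0.0134  0.042 ] 135 0.0018883078639521413
red (array([344.15458937, 171.88888889]), np.int32(207)) (array([355.42771084, 203.03614458]), np.int32(166))
blue (array([317.45851528, 235.48034934]), np.int32(229)) (array([289.58378378, 223.05405405]), np.int32(185))
yellow (array([386.30555556, 226.22916667]), np.int32(144)) (array([351.        , 257.33467742]), np.int32(248))
rhead [(array([469.05555556, 257.80555556]), np.int32(72))] [(array([406.89516129, 338.64516129]), np.int32(124))]
rhead tri [ 0.4312 -0.3117  0.0963] gap 0.0019 t@z [ 0.4305 -0.3096] s@z [ 0.43  -0.313]
bhead [(array([469.13157895, 229.73684211]), np.int32(76))] [(array([428.94059406, 315.47524752]), np.int32(101))]
bhead tri [ 0.5012 -0.313   0.0974] gap 0.0021 t@z [ 0.5003 -0.3113] s@z [ 0.5004 -0.3142]
[(array([387.43396226, 181.18867925]), np.int32(53))] [(array([382.07692308, 214.92307692]), np.int32(52)), (array([389.  , 205.25]), np.int32(4)), (array([376., 216.]), np.int32(1))]
```

View pics/c3.png

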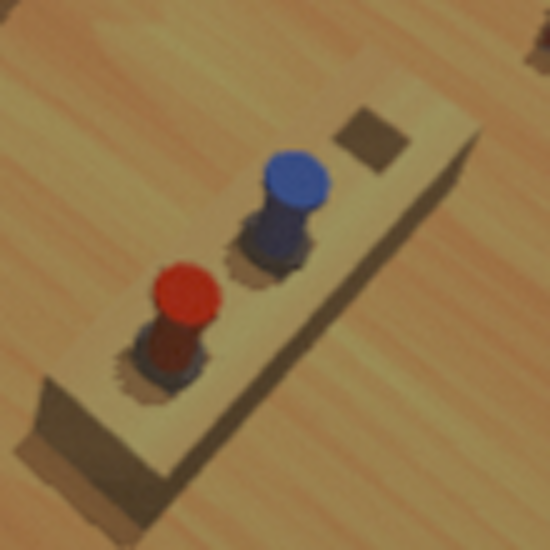

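Run:
```python
from h import *
t=snap('top');s=snap('side')
C=np.array([.5427,-.012])
print('shift t: ring', [.5419,-.0107])
for n,a,b,z in(('red',(344.4,173.9),(354.1,204.8),.091),('blue',(319.1,233.9),(291.8,223.7),.091),('yel',(383.9,225),(349.7,256.1),.091),('post',(387.4,181.3),(381.8,215.1),.145),('ptr',(364,161.7),(381.6,223),.045)):
    A=atz(t,a,z)[:2];B=atz(s,b,z)[:2];x,e=tri(t,a,s,b)
    for nm,P,c in(('t',A,[.5419,-.0107]),('s',B,[.5434,-.0134])):
        d=P-c;print(n,nm,P.round(4),'r',np.hypot(*d).round(4),'ang',np.degrees(np.arctan2(d[1],d[0])).round(1))
    print('   tri',x.round(4),e.round(4))
a=spotter.regions_of(t,'casting_centre');
for r in a: print(r['score'],r['extent'])
for q in [(219,224)]: print(atz(t,q,.04))
c=t['frame'][200:250,190:250,::-1];cv2.imwrite('pics/c4.png',cv2.resize(c,None,fx=8,fy=8,interpolation=cv2.INTER_CUBIC))
c=s['frame'][155:210,205:265,::-1];cv2.imwrite('pics/c5.png',cv2.resize(c,None,fx=8,fy=8,interpolation=cv2.INTER_CUBIC))
```

```text
shift t: ring [0.5419, -0.0107]
red t [0.6363 0.0036] r 0.0955 ang 8.6
red s [ 0.636  -0.0009] r 0.0934 ang 7.7
   tri [0.6382 0.0024 0.0868] 0.0027
blue t [0.4811 0.0647] r 0.0968 ang 128.9
blue s [0.4817 0.0614] r 0.0969 ang 129.5
   tri [0.4822 0.0639 0.0885] 0.0025
yel t [ 0.5076 -0.0986] r 0.0944 ang -111.3
yel s [ 0.5064 -0.1019] r 0.0959 ang -112.7
   tri [ 0.5084 -0.0996  0.0871] 0.0013
post t [ 0.6104 -0.0983] r 0.1112 ang -52.0
post s [ 0.6117 -0.101 ] r 0.1111 ang -52.1
   tri [ 0.6116 -0.0995  0.1436] 0.0027
ptr t [ 0.6798 -0.0512] r 0.1437 ang -16.4
ptr s [ 0.6734 -0.0653] r 0.14 ang -21.8
   tri [ 0.6857 -0.0548  0.0271] 0.005
0.89 [211.0, 213.3, 232.3, 238.6]
0.85 [192.2, 162.9, 215.5, 186.4]
0.69 [229.4, 168.4, 249.6, 195.9]
0.6 [198.1, 257.3, 225.4, 279.5]
0.6 [156.4, 218.3, 188.5, 242.4]
[0.50311429 0.32974516 0.04      ]
```

View pics/c4.png

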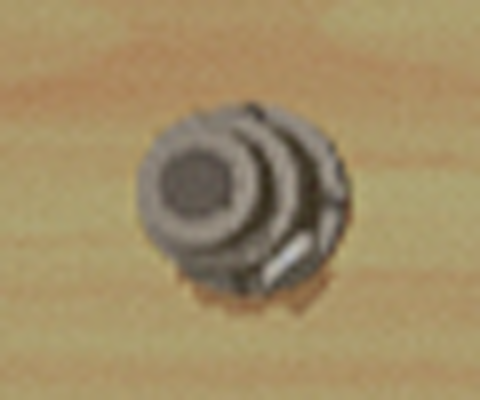

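View pics/c5.png

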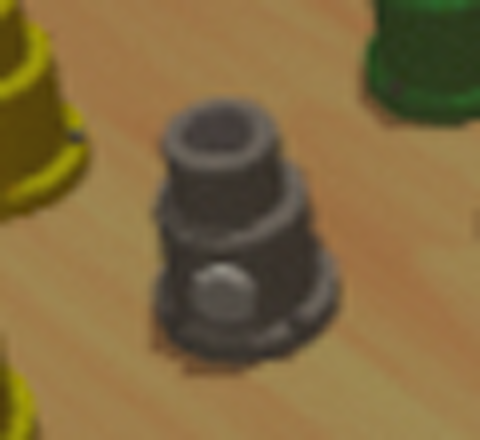

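```bash
cat > go.py <<'E'
import sys
from h import *
# usage: go.py x y z [yaw]: print remaining delta in tool axes units
o=robot.get_obs();R=Ro.from_euler('xyz',o['ee_rot']).as_matrix();p=np.array(o['tool_pos'])
a=[float(v) for v in sys.argv[1:]]
print('t',round(o['time'],2),'pos',p.round(4),'rpy',np.array(o['ee_rot']).round(4),'w',round(o['width'],4),'F',np.array(o['wrist_force']).round(1),'q6',o['joint_positions'][5].round(2))
if len(a)>=3: print('units',(R.T@(np.array(a[:3])-p)/.025).round(3))
yaw=a[3] if len(a)>3 else 0
Rt=Ro.from_euler('xyz',[np.pi,0,yaw]).as_matrix()
print('rot units',(np.degrees((Ro.from_matrix(R.T@Rt)).as_rotvec())/5).round(2))
E
python3 -m inch '[{"rz":1,"dz":-0.2},{"rz":1,"dz":-0.2},{"rz":1,"dz":-0.2},{"rz":1,"dz":-0.2},{"rz":1,"dz":-0.2},{"rz":1},{"rz":1},{"rz":1},{"rz":1},{"rz":1},{"rz":1},{"rz":1}]'
python3 -m inch '[{"rz":1},{"rz":1},{"rz":1},{"rz":1},{"rz":1},{"rz":1},{"rz":1},{"rz":1},{"rz":1},{"rz":1},{"rz":1},{"rz":1}]'
python3 go.py .431 -.312 .2 0
```

```text
t 2.35 pos [0.2357 0.497  0.2195] rpy [ 3.1415 -0.      2.6988] w 0.0939 F [-0.3  0.2  0.2] q6 -0.1
units [-20.926 -25.891   0.776]
rot units [ 0.   -0.   30.93]invalid input at $[0]: expected keys grip, dx, dy, dz, rx, ry, rz
invalid input at $[0]: expected keys grip, dx, dy, dz, rx, ry, rz
```

```bash
python3 -m inch '[{"grip":1,"dx":0,"dy":0,"dz":-0.3,"rx":0,"ry":0,"rz":1},{"grip":1,"dx":0,"dy":0,"dz":-0.3,"rx":0,"ry":0,"rz":1},{"grip":1,"dx":0,"dy":0,"dz":-0.3,"rx":0,"ry":0,"rz":1},{"grip":1,"dx":0,"dy":0,"dz":-0.3,"rx":0,"ry":0,"rz":1},{"grip":1,"dx":0,"dy":0,"dz":0,"rx":0,"ry":0,"rz":1},{"grip":1,"dx":0,"dy":0,"dz":0,"rx":0,"ry":0,"rz":1},{"grip":1,"dx":0,"dy":0,"dz":0,"rx":0,"ry":0,"rz":1},{"grip":1,"dx":0,"dy":0,"dz":0,"rx":0,"ry":0,"rz":1},{"grip":1,"dx":0,"dy":0,"dz":0,"rx":0,"ry":0,"rz":1},{"grip":1,"dx":0,"dy":0,"dz":0,"rx":0,"ry":0,"rz":1},{"grip":1,"dx":0,"dy":0,"dz":0,"rx":0,"ry":0,"rz":1},{"grip":1,"dx":0,"dy":0,"dz":0,"rx":0,"ry":0,"rz":1}]'
python3 go.py .431 -.312 .2 0
```

```text
time: 3.85
tool_pos: [0.2356, 0.4969, 0.2505]
ee_rot: [-3.142, 0.0, 1.617]
wrist_force: [0.3, -0.1, -0.7]
width: 0.0942
t 3.85 pos [0.2356 0.4969 0.2505] rpy [-3.1416  0.      1.6165] w 0.0942 F [ 0.3 -0.1 -0.7] q6 0.98
units [-32.681   6.328   2.02 ]
rot units [-0.    0.   18.52]
```

```bash
python3 -m inch '[{"grip":1,"dx":-1,"dy":0.5,"dz":0,"rx":0,"ry":0,"rz":0},{"grip":1,"dx":-1,"dy":0.5,"dz":0,"rx":0,"ry":0,"rz":0},{"grip":1,"dx":-1,"dy":0.5,"dz":0,"rx":0,"ry":0,"rz":0},{"grip":1,"dx":-1,"dy":0.5,"dz":0,"rx":0,"ry":0,"rz":0},{"grip":1,"dx":-1,"dy":0.5,"dz":0,"rx":0,"ry":0,"rz":0},{"grip":1,"dx":-1,"dy":0.5,"dz":0,"rx":0,"ry":0,"rz":0},{"grip":1,"dx":-1,"dy":0.5,"dz":0,"rx":0,"ry":0,"rz":0},{"grip":1,"dx":-1,"dy":0.5,"dz":0,"rx":0,"ry":0,"rz":0},{"grip":1,"dx":-1,"dy":0.5,"dz":0,"rx":0,"ry":0,"rz":0},{"grip":1,"dx":-1,"dy":0.5,"dz":0,"rx":0,"ry":0,"rz":0},{"grip":1,"dx":-1,"dy":0.5,"dz":0,"rx":0,"ry":0,"rz":0},{"grip":1,"dx":-1,"dy":0.5,"dz":0,"rx":0,"ry":0,"rz":0}]'
python3 -m inch '[{"grip":1,"dx":-1,"dy":0,"dz":0,"rx":0,"ry":0,"rz":0},{"grip":1,"dx":-1,"dy":0,"dz":0,"rx":0,"ry":0,"rz":0},{"grip":1,"dx":-1,"dy":0,"dz":0,"rx":0,"ry":0,"rz":0},{"grip":1,"dx":-1,"dy":0,"dz":0,"rx":0,"ry":0,"rz":0},{"grip":1,"dx":-1,"dy":0,"dz":0,"rx":0,"ry":0,"rz":0},{"grip":1,"dx":-1,"dy":0,"dz":0,"rx":0,"ry":0,"rz":0},{"grip":1,"dx":-1,"dy":0,"dz":0,"rx":0,"ry":0,"rz":0},{"grip":1,"dx":-1,"dy":0,"dz":0,"rx":0,"ry":0,"rz":0},{"grip":1,"dx":-1,"dy":0,"dz":0,"rx":0,"ry":0,"rz":0},{"grip":1,"dx":-1,"dy":0,"dz":0,"rx":0,"ry":0,"rz":0},{"grip":1,"dx":-1,"dy":0,"dz":0,"rx":0,"ry":0,"rz":0},{"grip":1,"dx":-1,"dy":0,"dz":0,"rx":0,"ry":0,"rz":0}]'
python3 go.py .431 -.312 .2 0
```

```text
time: 5.35
tool_pos: [0.4033, 0.1965, 0.251]
ee_rot: [3.139, -0.001, 1.62]
wrist_force: [-0.9, 0.5, -0.7]
width: 0.0938
time: 6.85
tool_pos: [0.4183, -0.1135, 0.2522]
ee_rot: [3.134, -0.0, 1.62]
wrist_force: [-0.0, 0.6, -0.6]
width: 0.0941
t 6.85 pos [ 0.4183 -0.1135  0.2522] rpy [ 3.1344e+00 -2.0000e-04  1.6198e+00] w 0.0941 F [-0.   0.6 -0.6] q6 -0.45
units [-7.957  0.103  2.088]
rot units [ 0.06 -0.07 18.56]
```

```bash
python3 -m inch '[{"grip":1,"dx":-1,"dy":0,"dz":0,"rx":0,"ry":0,"rz":1},{"grip":1,"dx":-1,"dy":0.04,"dz":0,"rx":0,"ry":0,"rz":1},{"grip":1,"dx":-1,"dy":0.13,"dz":0,"rx":0,"ry":0,"rz":1},{"grip":1,"dx":-0.96,"dy":0.22,"dz":0,"rx":0,"ry":0,"rz":1},{"grip":1,"dx":-0.94,"dy":0.3,"dz":0,"rx":0,"ry":0,"rz":1},{"grip":1,"dx":-0.9,"dy":0.38,"dz":0,"rx":0,"ry":0,"rz":1},{"grip":1,"dx":-0.87,"dy":0.46,"dz":0,"rx":0,"ry":0,"rz":1},{"grip":1,"dx":-0.85,"dy":0.53,"dz":0,"rx":0,"ry":0,"rz":1},{"grip":1,"dx":0,"dy":0,"dz":0.2,"rx":0,"ry":0,"rz":1},{"grip":1,"dx":0,"dy":0,"dz":0.2,"rx":0,"ry":0,"rz":1},{"grip":1,"dx":0,"dy":0,"dz":0.2,"rx":0,"ry":0,"rz":1},{"grip":1,"dx":0,"dy":0,"dz":0.2,"rx":0,"ry":0,"rz":1}]'
python3 -m inch '[{"grip":1,"dx":0,"dy":0,"dz":0.2,"rx":0,"ry":0,"rz":1},{"grip":1,"dx":0,"dy":0,"dz":0.2,"rx":0,"ry":0,"rz":1},{"grip":1,"dx":0,"dy":0,"dz":0.2,"rx":0,"ry":0,"rz":1},{"grip":1,"dx":0,"dy":0,"dz":0.2,"rx":0,"ry":0,"rz":1},{"grip":1,"dx":0,"dy":0,"dz":0.2,"rx":0,"ry":0,"rz":1},{"grip":1,"dx":0,"dy":0,"dz":0.2,"rx":0,"ry":0,"rz":1}]'
python3 go.py .431 -.312 .13 0
```

```text
time: 8.35
tool_pos: [0.4181, -0.3214, 0.2323]
ee_rot: [3.136, -0.008, 0.533]
wrist_force: [-0.5, -0.1, 0.3]
width: 0.0935
time: 9.1
tool_pos: [0.4183, -0.3214, 0.2014]
ee_rot: [3.141, -0.009, -0.008]
wrist_force: [0.4, -0.6, 0.4]
width: 0.094
t 9.1 pos [ 0.4183 -0.3214  0.2014] rpy [ 3.1408 -0.0094 -0.0081] w 0.094 F [ 0.4 -0.6  0.4] q6 0.81
units [ 0.478 -0.382  2.861]
rot units [ 0.01 -0.11 -0.09]
```

```bash
python3 -m inch '[{"grip":1,"dx":0.24,"dy":-0.19,"dz":0.9,"rx":0,"ry":-0.11,"rz":-0.09},{"grip":1,"dx":0.24,"dy":-0.19,"dz":0.9,"rx":0,"ry":0,"rz":0},{"grip":1,"dx":0,"dy":0,"dz":0.9,"rx":0,"ry":0,"rz":0},{"grip":1,"dx":0,"dy":0,"dz":0,"rx":0,"ry":0,"rz":0}]'
python3 go.py .431 -.312 .072 0
python3 - <<'E'
from h import *
t=snap('top');s=snap('side')
a=t['frame'][215:290,415:515,::-1];b=s['frame'][275:400,350:475,::-1]
cv2.imwrite('pics/g1.png',np.hstack([cv2.resize(a,(533,400)),cv2.resize(b,(400,400))])[:, :800])
cv2.imwrite('pics/g1s.png',cv2.resize(b,(600,600)))
o=robot.get_obs();p=np.array(o['tool_pos'])
print(proj(t,p),proj(s,p))
E
```

```text
time: 9.6
tool_pos: [0.4309, -0.3096, 0.1275]
ee_rot: [-3.139, 0.004, 0.007]
wrist_force: [-0.6, -0.7, 0.3]
width: 0.0939
t 9.6 pos [ 0.4309 -0.3096  0.1275] rpy [-3.1391  0.004   0.0069] w 0.0939 F [-0.6 -0.7  0.3] q6 0.83
units [0.012 0.1   2.22 ]
rot units [-0.03  0.05  0.08]
[473.97452928 257.28671714] [409.20537547 328.97054156]
```

View pics/g1s.png

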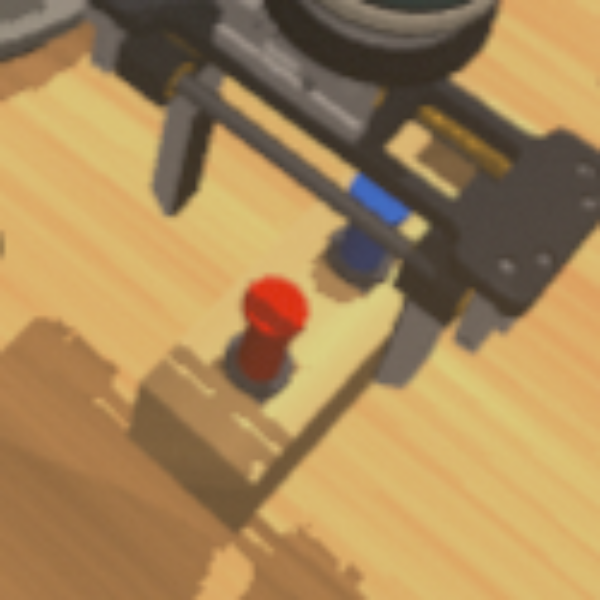

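View pics/g1.png

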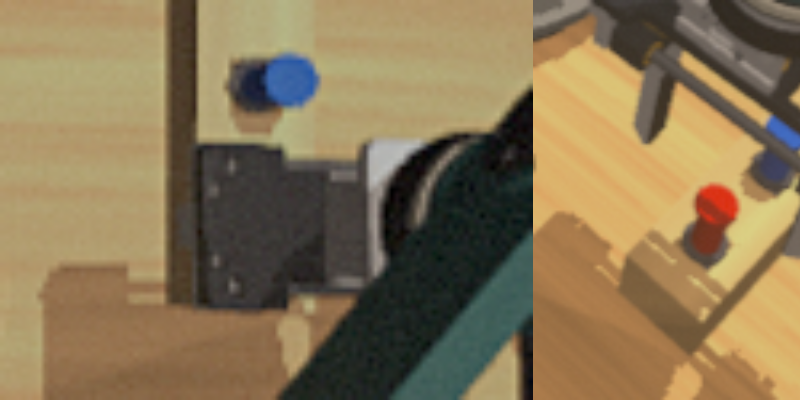

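```bash
python3 -m inch '[{"grip":1,"dx":0,"dy":0.1,"dz":0.75,"rx":0,"ry":0,"rz":0.08},{"grip":1,"dx":0,"dy":0,"dz":0.75,"rx":0,"ry":0,"rz":0},{"grip":1,"dx":0,"dy":0,"dz":0.72,"rx":0,"ry":0,"rz":0},{"grip":1,"dx":0,"dy":0,"dz":0,"rx":0,"ry":0,"rz":0}]'
python3 go.py .431 -.312 .072 0
```

```text
time: 10.2
tool_pos: [0.4334, -0.3152, 0.0739]
ee_rot: [3.137, -0.004, -0.001]
wrist_force: [-0.6, 0.5, -0.9]
width: 0.094
t 10.2 pos [ 0.4334 -0.3152  0.0739] rpy [ 3.1368e+00 -3.7000e-03 -1.0000e-03] w 0.094 F [-0.6  0.5 -0.9] q6 0.84
units [-0.095 -0.13   0.077]
rot units [ 0.05 -0.04 -0.01]
```

```bash
python3 -m inch '[{"grip":1,"dx":-0.1,"dy":-0.1,"dz":0.07,"rx":0,"ry":0,"rz":0}]'
python3 go.py .431 -.312 .072 0
python3 -m inch '[{"grip":1,"dx":0,"dy":0,"dz":0,"rx":0,"ry":0,"rz":0}]'
python3 go.py .431 -.312 .072 0
```

```text
time: 10.32
tool_pos: [0.4313, -0.3133, 0.0728]
ee_rot: [3.136, -0.005, -0.001]
wrist_force: [0.1, 0.9, -0.1]
width: 0.0937
t 10.32 pos [ 0.4313 -0.3133  0.0728] rpy [ 3.1357e+00 -4.9000e-03 -1.2000e-03] w 0.0937 F [ 0.1  0.9 -0.1] q6 0.84
units [-0.013 -0.052  0.034]
rot units [ 0.07 -0.06 -0.01]
time: 10.45
tool_pos: [0.4313, -0.3133, 0.0733]
ee_rot: [3.135, -0.005, -0.001]
wrist_force: [-0.5, -0.3, -0.9]
width: 0.0937
t 10.45 pos [ 0.4313 -0.3133  0.0733] rpy [ 3.1353e+00 -5.4000e-03 -1.2000e-03] w 0.0937 F [-0.5 -0.3 -0.9] q6 0.84
units [-0.012 -0.053  0.051]
rot units [ 0.07 -0.06 -0.01]
```

```bash
python3 -m inch '[{"grip":1,"dx":0,"dy":-0.05,"dz":0.05,"rx":0.07,"ry":-0.06,"rz":0},{"grip":0,"dx":0,"dy":0,"dz":0,"rx":0,"ry":0,"rz":0},{"grip":0,"dx":0,"dy":0,"dz":0,"rx":0,"ry":0,"rz":0},{"grip":0,"dx":0,"dy":0,"dz":0,"rx":0,"ry":0,"rz":0},{"grip":0,"dx":0,"dy":0,"dz":0,"rx":0,"ry":0,"rz":0},{"grip":0,"dx":0,"dy":0,"dz":0,"rx":0,"ry":0,"rz":0},{"grip":0,"dx":0,"dy":0,"dz":0,"rx":0,"ry":0,"rz":0},{"grip":0,"dx":0,"dy":0,"dz":0,"rx":0,"ry":0,"rz":0}]'
python3 go.py .431 -.312 .2 0
```

```text
time: 11.45
tool_pos: [0.4322, -0.3127, 0.0737]
ee_rot: [3.14, -0.002, -0.001]
wrist_force: [-0.2, 0.6, 0.2]
width: 0.027
t 11.45 pos [ 0.4322 -0.3127  0.0737] rpy [ 3.1396e+00 -2.4000e-03 -1.2000e-03] w 0.027 F [-0.2  0.6  0.2] q6 0.84
units [-0.036 -0.018 -5.053]
rot units [ 0.02 -0.03 -0.01]
```

```bash
python3 -m inch '[{"grip":0,"dx":0,"dy":0,"dz":0,"rx":0,"ry":0,"rz":0},{"grip":0,"dx":0,"dy":0,"dz":0,"rx":0,"ry":0,"rz":0},{"grip":0,"dx":0,"dy":0,"dz":0,"rx":0,"ry":0,"rz":0}]'
python3 go.py .431 -.312 .2 0
```

```text
time: 11.82
tool_pos: [0.4322, -0.3126, 0.0737]
ee_rot: [3.14, -0.002, -0.001]
wrist_force: [0.2, 0.4, -0.1]
width: 0.0247
t 11.82 pos [ 0.4322 -0.3126  0.0737] rpy [ 3.1397e+00 -2.4000e-03 -1.1000e-03] w 0.0247 F [ 0.2  0.4 -0.1] q6 0.84
units [-0.036 -0.015 -5.052]
rot units [ 0.02 -0.03 -0.01]
```

```bash
python3 -m inch '[{"grip":0,"dx":0,"dy":0,"dz":0,"rx":0,"ry":0,"rz":0},{"grip":0,"dx":0,"dy":0,"dz":0,"rx":0,"ry":0,"rz":0},{"grip":0,"dx":0,"dy":0,"dz":0,"rx":0,"ry":0,"rz":0},{"grip":0,"dx":0,"dy":0,"dz":0,"rx":0,"ry":0,"rz":0}]'
python3 go.py .431 -.312 .2 0
python3 - <<'E'
from h import *
s=snap('side')
b=s['frame'][275:400,350:475,::-1]
cv2.imwrite('pics/g2s.png',cv2.resize(b,(600,600)))
E
```

```text
time: 12.32
tool_pos: [0.4322, -0.3126, 0.0737]
ee_rot: [3.14, -0.002, -0.001]
wrist_force: [0.2, 0.7, -0.0]
width: 0.0247
t 12.32 pos [ 0.4322 -0.3126  0.0737] rpy [ 3.1397e+00 -2.4000e-03 -1.1000e-03] w 0.0247 F [ 0.2  0.7 -0. ] q6 0.84
units [-0.036 -0.015 -5.052]
rot units [ 0.02 -0.03 -0.01]
```

View pics/g2s.png

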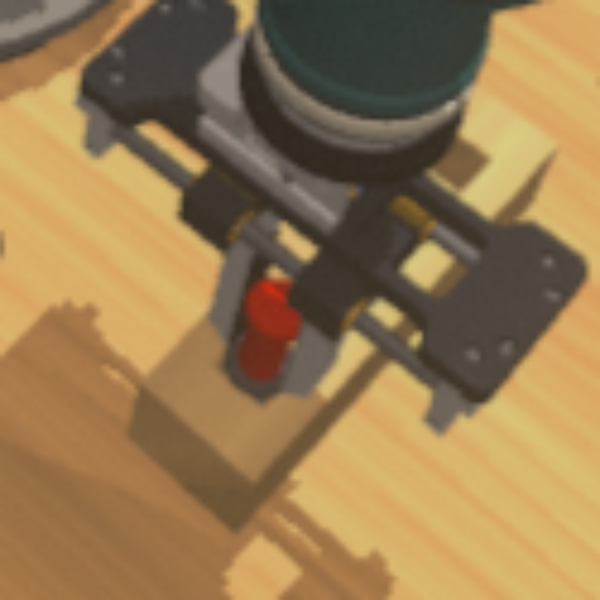

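```bash
python3 -m inch '[{"grip":0.5,"dx":-0.02,"dy":0,"dz":0,"rx":0,"ry":0,"rz":0},{"grip":0.5,"dx":0,"dy":0,"dz":0,"rx":0,"ry":0,"rz":0},{"grip":0.5,"dx":0,"dy":0,"dz":0.1,"rx":0,"ry":0,"rz":0},{"grip":0.5,"dx":0,"dy":0,"dz":0.1,"rx":0,"ry":0,"rz":0},{"grip":0.5,"dx":0,"dy":0,"dz":0,"rx":0,"ry":0,"rz":0}]'
python3 go.py .432 -.3126 .069 0
```

```text
time: 13.0
tool_pos: [0.4315, -0.3127, 0.0681]
ee_rot: [3.14, -0.002, -0.001]
wrist_force: [0.4, -0.3, -0.3]
width: 0.0472
t 13.0 pos [ 0.4315 -0.3127  0.0681] rpy [ 3.1397e+00 -2.1000e-03 -1.2000e-03] w 0.0472 F [ 0.4 -0.3 -0.3] q6 0.84
units [ 0.019 -0.003 -0.035]
rot units [ 0.02 -0.02 -0.01]
```

```bash
python3 -m inch '[{"grip":0.5,"dx":0,"dy":0,"dz":-0.04,"rx":0,"ry":0,"rz":0},{"grip":0,"dx":0,"dy":0,"dz":0,"rx":0,"ry":0,"rz":0},{"grip":0,"dx":0,"dy":0,"dz":0,"rx":0,"ry":0,"rz":0},{"grip":0,"dx":0,"dy":0,"dz":0,"rx":0,"ry":0,"rz":0},{"grip":0,"dx":0,"dy":0,"dz":0,"rx":0,"ry":0,"rz":0},{"grip":0,"dx":0,"dy":0,"dz":0,"rx":0,"ry":0,"rz":0},{"grip":0,"dx":0,"dy":0,"dz":0,"rx":0,"ry":0,"rz":0},{"grip":0,"dx":0,"dy":0,"dz":0,"rx":0,"ry":0,"rz":0}]'
python3 go.py .432 -.3126 .069 0
```

```text
time: 14.0
tool_pos: [0.4316, -0.3126, 0.0693]
ee_rot: [3.14, -0.002, -0.001]
wrist_force: [-0.4, -0.4, -0.3]
width: 0.0248
t 14.0 pos [ 0.4316 -0.3126  0.0693] rpy [ 3.1397e+00 -2.3000e-03 -1.1000e-03] w 0.0248 F [-0.4 -0.4 -0.3] q6 0.84
units [ 0.015 -0.001  0.013]
rot units [ 0.02 -0.03 -0.01]
```

Run:
```python
from h import *
s=snap('side')
b=s['frame'][310:380,380:450,::-1]
im=cv2.resize(b,(700,700),interpolation=cv2.INTER_CUBIC)[:600]
p=robot.get_obs()['tool_pos'];p=np.array(p)
def mk(X,c):
    u=(proj(s,X)-[380,310]+.5)*10; cv2.circle(im,tuple(int(v) for v in u),4,c,1)
mk(p+[0,0,-.014],(0,255,0))
for sx in(-8,8):
  for sy in(-12.5,12.5): mk(p+[sx*1e-3,sy*1e-3,-.014],(0,255,0))
mk([.431,-.312,.1],(255,255,0));mk([.431,-.312,.054],(255,255,0))
cv2.imwrite('pics/g3s.png',im)
```

```text
(no output)
```

View pics/g3s.png

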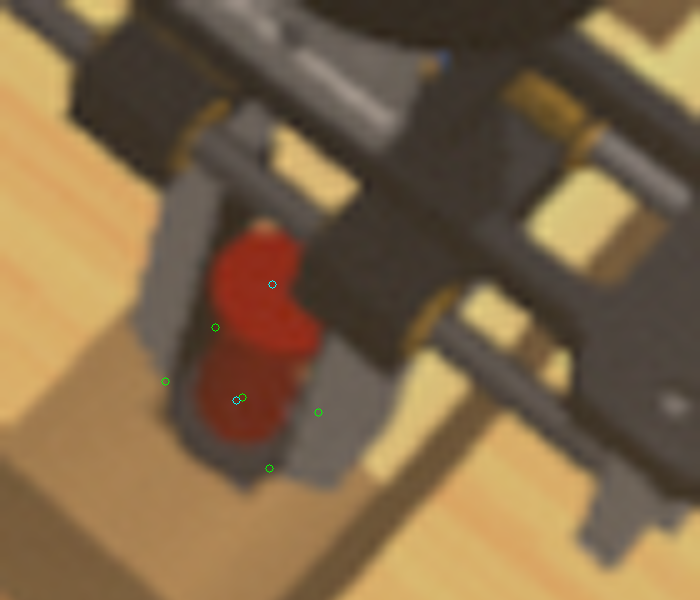

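```bash
python3 -m inch '[{"grip":0,"dx":0,"dy":0,"dz":-0.5,"rx":0,"ry":0,"rz":0},{"grip":0,"dx":0,"dy":0,"dz":-0.7,"rx":0,"ry":0,"rz":0},{"grip":0,"dx":0,"dy":0,"dz":-1,"rx":0,"ry":0,"rz":0},{"grip":0,"dx":0,"dy":0,"dz":-1,"rx":0,"ry":0,"rz":0},{"grip":0,"dx":0,"dy":0,"dz":0,"rx":0,"ry":0,"rz":0}]'
python3 go.py .432 -.3126 .069 0
python3 - <<'E'
from h import *
s=snap('side');t=snap('top')
b=s['frame'][270:380,360:470,::-1]
im=cv2.resize(b,(600,600),interpolation=cv2.INTER_CUBIC)
cv2.imwrite('pics/g4s.png',im)
b=t['frame'][200:290,420:530,::-1]
cv2.imwrite('pics/g4t.png',cv2.resize(b,None,fx=5,fy=5))
E
```

```text
time: 14.68
tool_pos: [0.4317, -0.3129, 0.1555]
ee_rot: [3.138, -0.004, -0.001]
wrist_force: [0.1, -0.5, -2.0]
width: 0.0245
t 14.68 pos [ 0.4317 -0.3129  0.1555] rpy [ 3.138e+00 -4.000e-03 -1.200e-03] w 0.0245 F [ 0.1 -0.5 -2. ] q6 0.84
units [-3.000e-03 -2.300e-02  3.461e+00]
rot units [ 0.04 -0.05 -0.01]
```

View pics/g4s.png

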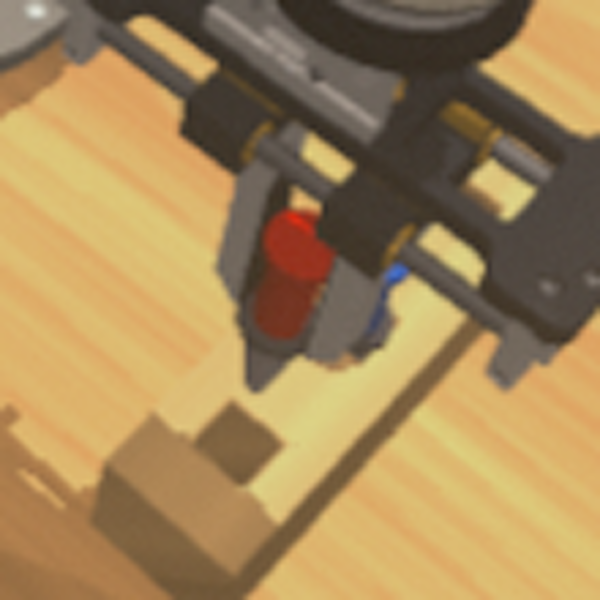

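```bash
python3 -m inch '[{"grip":0,"dx":0,"dy":0,"dz":-1,"rx":0,"ry":0,"rz":0},{"grip":0,"dx":0,"dy":0,"dz":-1,"rx":0,"ry":0,"rz":0},{"grip":0,"dx":0,"dy":0,"dz":-1,"rx":0,"ry":0,"rz":0},{"grip":0,"dx":0.3,"dy":-0.5,"dz":-0.8,"rx":0,"ry":0,"rz":0},{"grip":0,"dx":0.64,"dy":-1,"dz":0,"rx":0,"ry":0,"rz":0},{"grip":0,"dx":0.64,"dy":-1,"dz":0,"rx":0,"ry":0,"rz":0},{"grip":0,"dx":0.64,"dy":-1,"dz":0,"rx":0,"ry":0,"rz":0},{"grip":0,"dx":0.64,"dy":-1,"dz":0,"rx":0,"ry":0,"rz":0},{"grip":0,"dx":0.64,"dy":-1,"dz":0,"rx":0,"ry":0,"rz":0},{"grip":0,"dx":0.64,"dy":-1,"dz":0,"rx":0,"ry":0,"rz":0},{"grip":0,"dx":0.64,"dy":-1,"dz":0,"rx":0,"ry":0,"rz":0},{"grip":0,"dx":0.64,"dy":-1,"dz":0,"rx":0,"ry":0,"rz":0}]'
python3 go.py .6338 .0007 .17 0
```

```text
time: 16.27
tool_pos: [0.563, -0.0912, 0.2286]
ee_rot: [-3.122, 0.033, -0.007]
wrist_force: [0.8, -0.7, -1.4]
width: 0.0248
t 16.27 pos [ 0.563  -0.0912  0.2286] rpy [-3.1222  0.0334 -0.0065] w 0.0248 F [ 0.8 -0.7 -1.4] q6 1.31
units [ 2.886 -3.651  2.319]
rot units [-0.22  0.38 -0.08]
```

```bash
python3 -m inch '[{"grip":0,"dx":0.7,"dy":-0.9,"dz":-0.2,"rx":-0.2,"ry":0.2,"rz":-0.08},{"grip":0,"dx":0.7,"dy":-0.9,"dz":0,"rx":0,"ry":0.1,"rz":0},{"grip":0,"dx":0.7,"dy":-0.9,"dz":0,"rx":0,"ry":0,"rz":0},{"grip":0,"dx":0.7,"dy":-0.8,"dz":0,"rx":0,"ry":0,"rz":0},{"grip":0,"dx":0,"dy":0,"dz":0,"rx":0,"ry":0,"rz":0},{"grip":0,"dx":0,"dy":0,"dz":0,"rx":0,"ry":0,"rz":0}]'
python3 go.py .6338 .0007 .17 0
```

```text
time: 17.02
tool_pos: [0.6318, 0.001, 0.2205]
ee_rot: [-3.138, 0.027, 0.003]
wrist_force: [-0.4, -0.2, -2.0]
width: 0.0248
t 17.02 pos [0.6318 0.001  0.2205] rpy [-3.138   0.027   0.0033] w 0.0248 F [-0.4 -0.2 -2. ] q6 1.48
units [0.136 0.018 2.016]
rot units [-0.04  0.31  0.04]
```

Correct the tilt, descend to just above the plate, then look.

```bash
python3 -m inch '[{"grip":0,"dx":0.08,"dy":0,"dz":0.6,"rx":0,"ry":0.31,"rz":0.04},{"grip":0,"dx":0.04,"dy":0,"dz":0.6,"rx":0,"ry":0,"rz":0},{"grip":0,"dx":0,"dy":0,"dz":0.6,"rx":0,"ry":0,"rz":0},{"grip":0,"dx":0,"dy":0,"dz":0,"rx":0,"ry":0,"rz":0},{"grip":0,"dx":0,"dy":0,"dz":0,"rx":0,"ry":0,"rz":0}]'
python3 go.py .6338 .0007 .16 0
cat > look.py <<'E'
import sys
from h import *
n=sys.argv[1];ax,ay=float(sys.argv[2]),float(sys.argv[3])
t=snap('top');s=snap('side')
o=robot.get_obs();p=np.array(o['tool_pos']);R=Ro.from_euler('xyz',o['ee_rot']).as_matrix()
ims=[]
for c in(t,s):
    u=proj(c,[ax,ay,.11]).round().astype(int);h=26
    b=c['frame'][u[1]-h:u[1]+h,u[0]-h:u[0]+h,::-1]
    im=cv2.resize(b,(400,400),interpolation=cv2.INTER_CUBIC);k=400/(2*h)
    def mk(X,col):
        v=(proj(c,X)-(u-h)+.5)*k;cv2.circle(im,tuple(int(q) for q in v),3,col,1)
    mk(p+R@[0,0,.063],(0,255,0)); mk([ax,ay,.091],(255,0,255)); mk([ax,ay,.083],(255,255,0))
    ims.append(im)
cv2.imwrite('pics/'+n,np.hstack(ims))
E
python3 look.py r1.png .6318 .0004
```

```text
time: 17.65
tool_pos: [0.6325, -0.002, 0.1726]
ee_rot: [-3.139, 0.003, -0.004]
wrist_force: [0.7, -0.4, -0.6]
width: 0.0246
t 17.65 pos [ 0.6325 -0.002   0.1726] rpy [-3.1389e+00  2.5000e-03 -4.1000e-03] w 0.0246 F [ 0.7 -0.4 -0.6] q6 1.48
units [ 0.051 -0.107  0.503]
rot units [-0.03  0.03 -0.05]
```

View pics/r1.png

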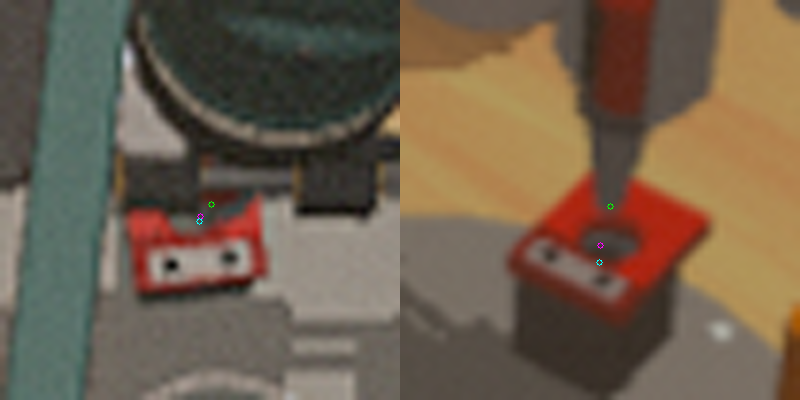

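```bash
python3 -m inch '[{"grip":0,"dx":0.08,"dy":-0.08,"dz":0.2,"rx":0,"ry":0,"rz":0},{"grip":0,"dx":0,"dy":0,"dz":0.3,"rx":0,"ry":0,"rz":0},{"grip":0,"dx":0,"dy":0,"dz":0.3,"rx":0,"ry":0,"rz":0},{"grip":0,"dx":0,"dy":0,"dz":0,"rx":0,"ry":0,"rz":0}]'
python3 go.py .6345 .0 .14 0
```

```text
time: 18.25
tool_pos: [0.6352, 0.0005, 0.152]
ee_rot: [-3.139, 0.001, -0.003]
wrist_force: [0.2, 0.1, -1.0]
width: 0.0248
t 18.25 pos [6.352e-01 5.000e-04 1.520e-01] rpy [-3.139e+00  1.100e-03 -3.500e-03] w 0.0248 F [ 0.2  0.1 -1. ] q6 1.48
units [-0.026  0.023  0.48 ]
rot units [-0.03  0.01 -0.04]
```

```bash
python3 -m inch '[{"grip":0,"dx":0,"dy":0,"dz":0.2,"rx":0,"ry":0,"rz":0},{"grip":0,"dx":0,"dy":0,"dz":0.2,"rx":0,"ry":0,"rz":0},{"grip":0,"dx":0,"dy":0,"dz":0.2,"rx":0,"ry":0,"rz":0}]'
python3 go.py .6325 .0 .11 0
python3 look.py r2.png .6318 .0004
```

```text
time: 18.62
tool_pos: [0.6355, 0.0005, 0.1366]
ee_rot: [-3.139, -0.0, -0.004]
wrist_force: [-0.7, -0.3, -1.3]
width: 0.0248
t 18.62 pos [6.355e-01 5.000e-04 1.366e-01] rpy [-3.1391e+00 -1.0000e-04 -3.6000e-03] w 0.0248 F [-0.7 -0.3 -1.3] q6 1.48
units [-0.119  0.023  1.066]
rot units [-0.03 -0.   -0.04]
```

View pics/r2.png

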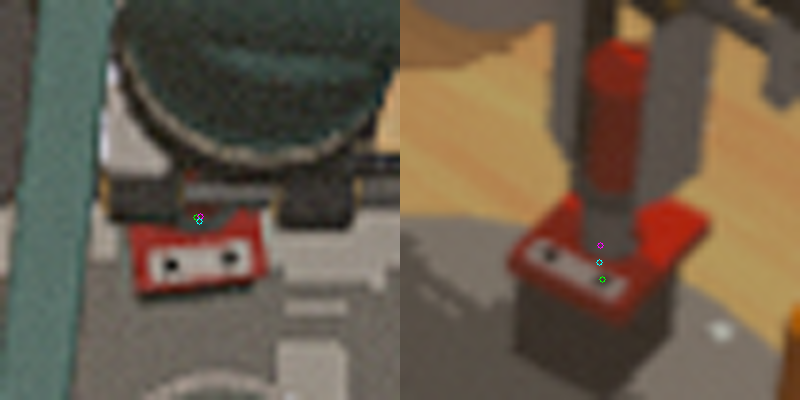

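```bash
python3 -m inch '[{"grip":0,"dx":-0.03,"dy":0,"dz":0.15,"rx":0,"ry":0,"rz":0},{"grip":0,"dx":-0.03,"dy":0,"dz":0.15,"rx":0,"ry":0,"rz":0}]'
python3 -m inch '[{"grip":0,"dx":-0.02,"dy":0,"dz":0.15,"rx":0,"ry":0,"rz":0},{"grip":0,"dx":-0.02,"dy":0,"dz":0.15,"rx":0,"ry":0,"rz":0}]'
python3 go.py .6325 .0 .11 0
```

```text
time: 18.98
tool_pos: [0.6344, 0.0005, 0.1296]
ee_rot: [-3.139, -0.002, -0.004]
wrist_force: [0.7, -0.4, 2.6]
width: 0.0247
time: 19.23
tool_pos: [0.635, 0.0003, 0.1246]
ee_rot: [-3.14, -0.007, -0.004]
wrist_force: [1.0, -0.8, 3.9]
width: 0.0243
t 19.23 pos [6.350e-01 3.000e-04 1.246e-01] rpy [-3.1398 -0.0072 -0.0035] w 0.0243 F [ 1.  -0.8  3.9] q6 1.48
units [-0.103  0.015  0.584]
rot units [-0.02 -0.08 -0.04]
```

```bash
python3 -m inch '[{"grip":0,"dx":-0.06,"dy":0,"dz":0.15,"rx":0,"ry":-0.05,"rz":0},{"grip":0,"dx":-0.04,"dy":0,"dz":0.15,"rx":0,"ry":0,"rz":0}]'
python3 -m inch '[{"grip":0,"dx":-0.04,"dy":0,"dz":0.15,"rx":0,"ry":0,"rz":0},{"grip":0,"dx":-0.04,"dy":0,"dz":0.15,"rx":0,"ry":0,"rz":0}]'
python3 go.py .6325 .0 .11 0
```

```text
time: 19.48
tool_pos: [0.6327, 0.0003, 0.1174]
ee_rot: [-3.14, -0.004, -0.004]
wrist_force: [-0.2, 0.6, 3.2]
width: 0.0247
time: 19.73
tool_pos: [0.6314, 0.0004, 0.1101]
ee_rot: [-3.14, -0.006, -0.004]
wrist_force: [0.6, 1.4, 11.9]
width: 0.0246
t 19.73 pos [6.314e-01 4.000e-04 1.101e-01] rpy [-3.1398 -0.0062 -0.0036] w 0.0246 F [ 0.6  1.4 11.9] q6 1.48
units [0.044 0.016 0.003]
rot units [-0.02 -0.07 -0.04]
```

```bash
python3 -m inch '[{"grip":0,"dx":0.02,"dy":0,"dz":0.08,"rx":0,"ry":0,"rz":0},{"grip":0,"dx":0,"dy":0,"dz":0.08,"rx":0,"ry":0,"rz":0}]'
python3 go.py .6325 .0 .11 0
python3 look.py r3.png .6318 .0004
```

```text
time: 19.98
tool_pos: [0.6328, 0.0005, 0.1101]
ee_rot: [-3.14, -0.01, -0.004]
wrist_force: [-2.3, 1.1, 10.0]
width: 0.0248
t 19.98 pos [6.328e-01 5.000e-04 1.101e-01] rpy [-3.14   -0.0105 -0.0035] w 0.0248 F [-2.3  1.1 10. ] q6 1.48
units [-0.012  0.022  0.004]
rot units [-0.02 -0.12 -0.04]
```

View pics/r3.png

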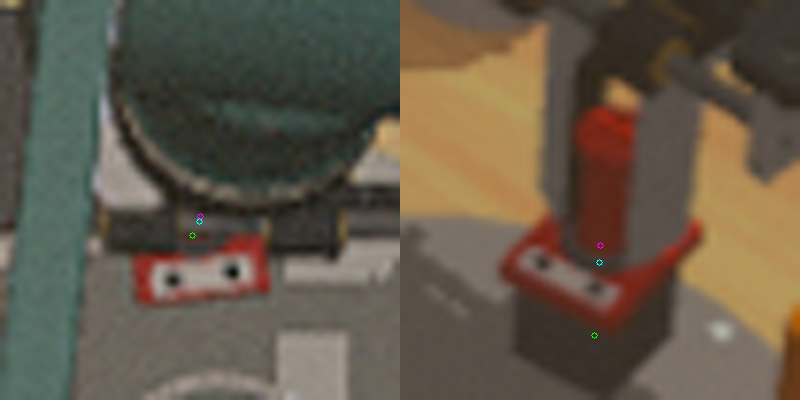

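```bash
python3 -m inch '[{"grip":0.55,"dx":0,"dy":0,"dz":0,"rx":0,"ry":0,"rz":0},{"grip":0.55,"dx":0,"dy":0,"dz":0,"rx":0,"ry":0,"rz":0},{"grip":0.55,"dx":0,"dy":0,"dz":0,"rx":0,"ry":0,"rz":0},{"grip":0.55,"dx":0,"dy":0,"dz":-0.6,"rx":0,"ry":0,"rz":0},{"grip":0.55,"dx":0,"dy":0,"dz":-1,"rx":0,"ry":0,"rz":0},{"grip":0.55,"dx":0,"dy":0,"dz":-1,"rx":0,"ry":0,"rz":0},{"grip":0.55,"dx":0,"dy":0,"dz":-1,"rx":0,"ry":0,"rz":0},{"grip":0.55,"dx":-0.3,"dy":0.5,"dz":-1,"rx":0,"ry":0,"rz":0}]'
python3 go.py .5013 -.3126 .15 0
python3 look.py r4.png .6318 .0004
```

```text
time: 21.08
tool_pos: [0.6217, -0.0114, 0.2245]
ee_rot: [-3.139, 0.001, -0.002]
wrist_force: [0.4, -0.1, -1.0]
width: 0.0519
t 21.07 pos [ 0.6217 -0.0114  0.2245] rpy [-3.1387e+00  1.0000e-03 -2.2000e-03] w 0.0519 F [ 0.4 -0.1 -1. ] q6 1.46
units [-4.785 12.068  2.95 ]
rot units [-0.03  0.01 -0.03]
```

View pics/r4.png

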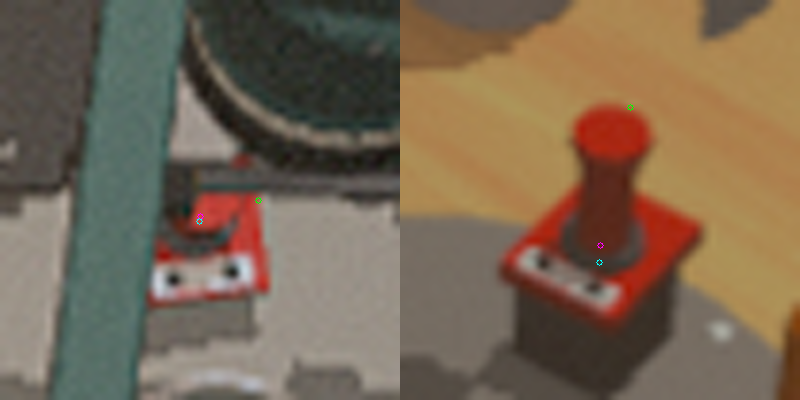

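```bash
python3 -m inch '[{"grip":0.55,"dx":-0.39,"dy":1,"dz":0,"rx":0,"ry":0,"rz":0},{"grip":0.55,"dx":-0.39,"dy":1,"dz":0,"rx":0,"ry":0,"rz":0},{"grip":0.55,"dx":-0.39,"dy":1,"dz":0,"rx":0,"ry":0,"rz":0},{"grip":0.55,"dx":-0.39,"dy":1,"dz":0,"rx":0,"ry":0,"rz":0},{"grip":0.55,"dx":-0.39,"dy":1,"dz":0,"rx":0,"ry":0,"rz":0},{"grip":0.55,"dx":-0.39,"dy":1,"dz":0,"rx":0,"ry":0,"rz":0},{"grip":0.55,"dx":-0.39,"dy":1,"dz":0,"rx":0,"ry":0,"rz":0},{"grip":0.55,"dx":-0.39,"dy":1,"dz":0,"rx":0,"ry":0,"rz":0},{"grip":0.55,"dx":-0.39,"dy":1,"dz":0,"rx":0,"ry":0,"rz":0},{"grip":0.55,"dx":-0.39,"dy":1,"dz":0,"rx":0,"ry":0,"rz":0},{"grip":0.55,"dx":-0.39,"dy":0.8,"dz":0,"rx":0,"ry":0,"rz":0},{"grip":0.55,"dx":0,"dy":0,"dz":0,"rx":0,"ry":0,"rz":0}]'
python3 go.py .5016 -.3126 .15 0
```

```text
time: 22.68
tool_pos: [0.5113, -0.2852, 0.2151]
ee_rot: [-3.13, 0.004, -0.002]
wrist_force: [0.8, 0.3, -0.1]
width: 0.0516
t 22.68 pos [ 0.5113 -0.2852  0.2151] rpy [-3.1299e+00  3.8000e-03 -2.2000e-03] w 0.0516 F [ 0.8  0.3 -0.1] q6 0.96
units [-0.375  1.128  2.593]
rot units [-0.13  0.04 -0.03]
```

```bash
python3 -m inch '[{"grip":0.6,"dx":-0.19,"dy":0.57,"dz":0.6,"rx":-0.1,"ry":0,"rz":0},{"grip":0.6,"dx":-0.19,"dy":0.57,"dz":0.6,"rx":0,"ry":0,"rz":0},{"grip":0.6,"dx":0,"dy":0,"dz":0.6,"rx":0,"ry":0,"rz":0},{"grip":0.6,"dx":0,"dy":0,"dz":0.6,"rx":0,"ry":0,"rz":0},{"grip":0.6,"dx":0,"dy":0,"dz":0,"rx":0,"ry":0,"rz":0},{"grip":0.6,"dx":0,"dy":0,"dz":0,"rx":0,"ry":0,"rz":0}]'
python3 go.py .5016 -.3126 .0695 0
```

```text
time: 23.42
tool_pos: [0.5012, -0.3117, 0.1477]
ee_rot: [-3.135, 0.007, 0.001]
wrist_force: [0.1, -0.3, -0.5]
width: 0.0563
t 23.43 pos [ 0.5012 -0.3117  0.1477] rpy [-3.1349e+00  7.0000e-03  8.0000e-04] w 0.0563 F [ 0.1 -0.3 -0.5] q6 0.92
units [0.036 0.057 3.128]
rot units [-0.08  0.08  0.01]
```

```bash
python3 -m inch '[{"grip":0.6,"dx":0.02,"dy":0.05,"dz":0.8,"rx":-0.08,"ry":0.08,"rz":0},{"grip":0.6,"dx":0,"dy":0,"dz":0.8,"rx":0,"ry":0,"rz":0},{"grip":0.6,"dx":0,"dy":0,"dz":0.8,"rx":0,"ry":0,"rz":0},{"grip":0.6,"dx":0,"dy":0,"dz":0.4,"rx":0,"ry":0,"rz":0},{"grip":0.6,"dx":0,"dy":0,"dz":0.1,"rx":0,"ry":0,"rz":0},{"grip":0.6,"dx":0,"dy":0,"dz":0,"rx":0,"ry":0,"rz":0}]'
python3 go.py .5016 -.3126 .0695 0
```

```text
time: 24.18
tool_pos: [0.5058, -0.3143, 0.0797]
ee_rot: [3.134, -0.01, 0.003]
wrist_force: [0.0, -0.6, 0.5]
width: 0.0562
t 24.18 pos [ 0.5058 -0.3143  0.0797] rpy [ 3.134e+00 -1.020e-02  2.800e-03] w 0.0562 F [ 0.  -0.6  0.5] q6 0.92
units [-0.171 -0.072  0.405]
rot units [ 0.09 -0.12  0.03]
```

```bash
python3 -m inch '[{"grip":0.6,"dx":-0.14,"dy":-0.06,"dz":0.2,"rx":0.09,"ry":-0.12,"rz":0.03},{"grip":0.6,"dx":-0.03,"dy":0,"dz":0.15,"rx":0,"ry":0,"rz":0},{"grip":0.6,"dx":0,"dy":0,"dz":0,"rx":0,"ry":0,"rz":0},{"grip":0.6,"dx":0,"dy":0,"dz":0,"rx":0,"ry":0,"rz":0}]'
python3 go.py .5016 -.3126 .0695 0
```

```text
time: 24.68
tool_pos: [0.5021, -0.3135, 0.0722]
ee_rot: [3.14, -0.002, -0.0]
wrist_force: [0.3, -0.2, -0.4]
width: 0.0563
t 24.68 pos [ 0.5021 -0.3135  0.0722] rpy [ 3.1404e+00 -1.6000e-03 -2.0000e-04] w 0.0563 F [ 0.3 -0.2 -0.4] q6 0.92
units [-0.022 -0.036  0.109]
rot units [ 0.01 -0.02 -0.  ]
```

```bash
python3 -m inch '[{"grip":0.6,"dx":-0.02,"dy":-0.03,"dz":0.11,"rx":0,"ry":0,"rz":0},{"grip":0,"dx":0,"dy":0,"dz":0,"rx":0,"ry":0,"rz":0},{"grip":0,"dx":0,"dy":0,"dz":0,"rx":0,"ry":0,"rz":0},{"grip":0,"dx":0,"dy":0,"dz":0,"rx":0,"ry":0,"rz":0},{"grip":0,"dx":0,"dy":0,"dz":0,"rx":0,"ry":0,"rz":0},{"grip":0,"dx":0,"dy":0,"dz":0,"rx":0,"ry":0,"rz":0},{"grip":0,"dx":0,"dy":0,"dz":0,"rx":0,"ry":0,"rz":0},{"grip":0,"dx":0,"dy":0,"dz":0,"rx":0,"ry":0,"rz":0}]'
python3 go.py .5016 -.3126 .0695 0
```

```text
time: 25.68
tool_pos: [0.5017, -0.3127, 0.0695]
ee_rot: [3.14, -0.002, -0.0]
wrist_force: [0.6, -0.1, -0.1]
width: 0.0247
t 25.68 pos [ 0.5017 -0.3127  0.0695] rpy [ 3.1402e+00 -1.9000e-03 -2.0000e-04] w 0.0247 F [ 0.6 -0.1 -0.1] q6 0.92
units [-0.005 -0.005 -0.001]
rot units [ 0.02 -0.02 -0.  ]
```

```bash
python3 -m inch '[{"grip":0,"dx":0,"dy":0,"dz":-0.6,"rx":0,"ry":0,"rz":0},{"grip":0,"dx":0,"dy":0,"dz":-1,"rx":0,"ry":0,"rz":0},{"grip":0,"dx":0,"dy":0,"dz":-1,"rx":0,"ry":0,"rz":0},{"grip":0,"dx":0,"dy":0,"dz":-1,"rx":0,"ry":0,"rz":0},{"grip":0,"dx":0,"dy":0,"dz":-1,"rx":0,"ry":0,"rz":0},{"grip":0,"dx":0,"dy":0,"dz":-1,"rx":0,"ry":0,"rz":0},{"grip":0,"dx":0,"dy":-0.5,"dz":-0.8,"rx":0,"ry":0,"rz":0},{"grip":0,"dx":-0.05,"dy":-1,"dz":0,"rx":0,"ry":0,"rz":0},{"grip":0,"dx":-0.05,"dy":-1,"dz":0,"rx":0,"ry":0,"rz":0},{"grip":0,"dx":-0.05,"dy":-1,"dz":0,"rx":0,"ry":0,"rz":0},{"grip":0,"dx":-0.05,"dy":-1,"dz":0,"rx":0,"ry":0,"rz":0},{"grip":0,"dx":-0.05,"dy":-1,"dz":0,"rx":0,"ry":0,"rz":0}]'
python3 go.py .486 .0607 .2 0
```

```text
time: 27.18
tool_pos: [0.4923, -0.1666, 0.2365]
ee_rot: [-3.14, 0.0, -0.001]
wrist_force: [0.5, -0.5, -1.7]
width: 0.0248
t 27.18 pos [ 0.4923 -0.1666  0.2365] rpy [-3.14e+00  4.00e-04 -1.00e-03] w 0.0248 F [ 0.5 -0.5 -1.7] q6 1.14
units [-0.261 -9.088  1.475]
rot units [-0.02  0.   -0.01]
```

```bash
python3 -m inch '[{"grip":0,"dx":-0.02,"dy":-1,"dz":0,"rx":0,"ry":0,"rz":0},{"grip":0,"dx":-0.02,"dy":-1,"dz":0,"rx":0,"ry":0,"rz":0},{"grip":0,"dx":-0.02,"dy":-1,"dz":0,"rx":0,"ry":0,"rz":0},{"grip":0,"dx":-0.02,"dy":-1,"dz":0,"rx":0,"ry":0,"rz":0},{"grip":0,"dx":-0.02,"dy":-1,"dz":0,"rx":0,"ry":0,"rz":0},{"grip":0,"dx":-0.02,"dy":-1,"dz":0,"rx":0,"ry":0,"rz":0},{"grip":0,"dx":-0.02,"dy":-1,"dz":0,"rx":0,"ry":0,"rz":0},{"grip":0,"dx":-0.02,"dy":-1,"dz":0,"rx":0,"ry":0,"rz":0},{"grip":0,"dx":0,"dy":-0.7,"dz":0,"rx":0,"ry":0,"rz":0},{"grip":0,"dx":0,"dy":0,"dz":0,"rx":0,"ry":0,"rz":0},{"grip":0,"dx":0,"dy":0,"dz":0,"rx":0,"ry":0,"rz":0}]'
python3 go.py .486 .0607 .17 0
```

```text
time: 28.55
tool_pos: [0.4745, 0.071, 0.2275]
ee_rot: [-3.134, 0.018, 0.011]
wrist_force: [-0.3, 0.4, -0.6]
width: 0.0246
t 28.55 pos [0.4745 0.071  0.2275] rpy [-3.1341  0.018   0.0112] w 0.0246 F [-0.3  0.4 -0.6] q6 1.59
units [0.496 0.434 2.288]
rot units [-0.09  0.21  0.13]
```

```bash
python3 -m inch '[{"grip":0,"dx":0.25,"dy":0.22,"dz":0.6,"rx":-0.09,"ry":0.2,"rz":0.13},{"grip":0,"dx":0.25,"dy":0.22,"dz":0.6,"rx":0,"ry":0,"rz":0},{"grip":0,"dx":0,"dy":0,"dz":0.6,"rx":0,"ry":0,"rz":0},{"grip":0,"dx":0,"dy":0,"dz":0,"rx":0,"ry":0,"rz":0},{"grip":0,"dx":0,"dy":0,"dz":0,"rx":0,"ry":0,"rz":0}]'
python3 go.py .486 .0607 .16 0
python3 look.py b1.png .4875 .0588
```

```text
time: 29.18
tool_pos: [0.4866, 0.0578, 0.1797]
ee_rot: [3.141, 0.002, -0.004]
wrist_force: [0.3, 0.7, -0.9]
width: 0.0249
t 29.18 pos [0.4866 0.0578 0.1797] rpy [ 3.1408e+00  2.1000e-03 -3.5000e-03] w 0.0249 F [ 0.3  0.7 -0.9] q6 1.58
units [-0.021 -0.116  0.788]
rot units [ 0.01  0.02 -0.04]
```

View pics/b1.png

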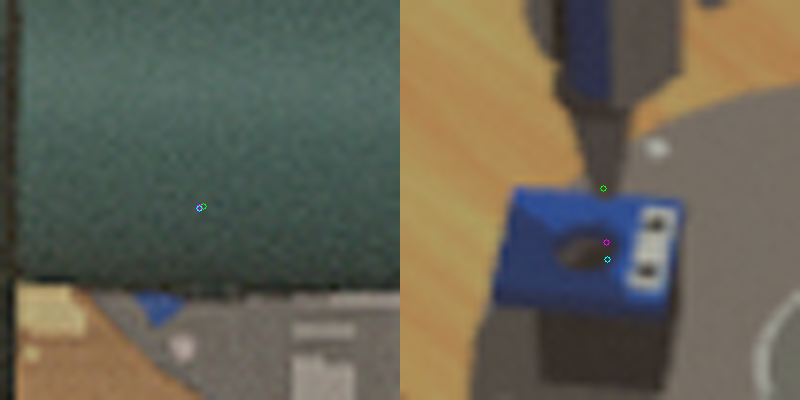

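```bash
python3 -m inch '[{"grip":0,"dx":-0.04,"dy":-0.12,"dz":0.4,"rx":0,"ry":0,"rz":-0.04},{"grip":0,"dx":0,"dy":0,"dz":0.3,"rx":0,"ry":0,"rz":0},{"grip":0,"dx":0,"dy":0,"dz":0.1,"rx":0,"ry":0,"rz":0},{"grip":0,"dx":0,"dy":0,"dz":0,"rx":0,"ry":0,"rz":0}]'
python3 go.py .4855 .0607 .14 0
python3 look.py b2.png .4875 .0588
```

```text
time: 29.78
tool_pos: [0.4857, 0.0615, 0.1592]
ee_rot: [3.141, 0.001, 0.001]
wrist_force: [0.2, 0.6, -1.6]
width: 0.0242
t 29.77 pos [0.4857 0.0615 0.1592] rpy [3.1409e+00 5.0000e-04 1.1000e-03] w 0.0242 F [ 0.2  0.6 -1.6] q6 1.58
units [-0.007  0.031  0.766]
rot units [0.01 0.01 0.01]
```

View pics/b2.png

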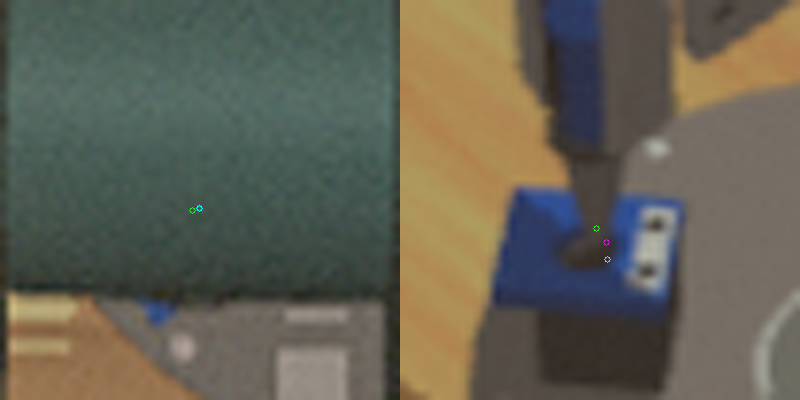

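```bash
python3 -m inch '[{"grip":0,"dx":0,"dy":0.02,"dz":0.2,"rx":0,"ry":0,"rz":0},{"grip":0,"dx":0,"dy":0,"dz":0.2,"rx":0,"ry":0,"rz":0},{"grip":0,"dx":0,"dy":0,"dz":0.2,"rx":0,"ry":0,"rz":0}]'
python3 -m inch '[{"grip":0,"dx":0,"dy":0,"dz":0.2,"rx":0,"ry":0,"rz":0},{"grip":0,"dx":0,"dy":0,"dz":0.15,"rx":0,"ry":0,"rz":0}]'
python3 go.py .4875 .0588 .11 0
```

```text
time: 30.25
tool_pos: [0.4865, 0.0609, 0.1445]
ee_rot: [3.141, -0.002, 0.001]
wrist_force: [-0.5, 0.3, -0.9]
width: 0.0245
time: 30.5
tool_pos: [0.4862, 0.0611, 0.1348]
ee_rot: [3.142, -0.001, 0.001]
wrist_force: [-1.2, 0.9, -1.6]
width: 0.0247
t 30.5 pos [0.4862 0.0611 0.1348] rpy [ 3.1416e+00 -1.0000e-03  1.0000e-03] w 0.0247 F [-1.2  0.9 -1.6] q6 1.58
units [0.052 0.092 0.992]
rot units [ 0.   -0.01  0.01]
```

```bash
python3 -m inch '[{"grip":0,"dx":0.01,"dy":0.015,"dz":0.15,"rx":0,"ry":0,"rz":0},{"grip":0,"dx":0.01,"dy":0.02,"dz":0.15,"rx":0,"ry":0,"rz":0}]'
python3 -m inch '[{"grip":0,"dx":0.01,"dy":0.02,"dz":0.15,"rx":0,"ry":0,"rz":0},{"grip":0,"dx":0.01,"dy":0.02,"dz":0.15,"rx":0,"ry":0,"rz":0}]'
python3 go.py .4875 .0588 .11 0
```

```text
time: 30.75
tool_pos: [0.4874, 0.0607, 0.1281]
ee_rot: [-3.14, -0.003, 0.001]
wrist_force: [-1.0, 0.9, 2.1]
width: 0.0248
time: 31.0
tool_pos: [0.4883, 0.0599, 0.1211]
ee_rot: [-3.14, -0.005, 0.001]
wrist_force: [-0.8, 0.7, 1.9]
width: 0.0243
t 31.0 pos [0.4883 0.0599 0.1211] rpy [-3.1402e+00 -4.6000e-03  1.4000e-03] w 0.0243 F [-0.8  0.7  1.9] q6 1.57
units [-0.035  0.044  0.442]
rot units [-0.02 -0.05  0.02]
```

```bash
python3 -m inch '[{"grip":0,"dx":0,"dy":0.03,"dz":0.15,"rx":0,"ry":0,"rz":0},{"grip":0,"dx":0,"dy":0.02,"dz":0.15,"rx":0,"ry":0,"rz":0}]'
python3 -m inch '[{"grip":0,"dx":0,"dy":0.01,"dz":0.15,"rx":0,"ry":0,"rz":0},{"grip":0,"dx":0,"dy":0,"dz":0.1,"rx":0,"ry":0,"rz":0}]'
python3 go.py .4875 .0588 .1105 0
```

```text
time: 31.25
tool_pos: [0.4881, 0.0588, 0.1127]
ee_rot: [-3.139, -0.004, 0.001]
wrist_force: [-1.0, 1.5, 1.1]
width: 0.0247
time: 31.5
tool_pos: [0.4896, 0.0581, 0.1105]
ee_rot: [-3.141, -0.008, 0.001]
wrist_force: [-3.9, 0.6, 14.2]
width: 0.0247
t 31.5 pos [0.4896 0.0581 0.1105] rpy [-3.1407e+00 -8.5000e-03  1.3000e-03] w 0.0247 F [-3.9  0.6 14.2] q6 1.57
units [-0.084 -0.029 -0.001]
rot units [-0.01 -0.1   0.02]
```

```bash
python3 -m inch '[{"grip":0,"dx":-0.05,"dy":-0.02,"dz":0.04,"rx":0,"ry":-0.1,"rz":0},{"grip":0.55,"dx":0,"dy":0,"dz":0,"rx":0,"ry":0,"rz":0},{"grip":0.55,"dx":0,"dy":0,"dz":0,"rx":0,"ry":0,"rz":0},{"grip":0.55,"dx":0,"dy":0,"dz":0,"rx":0,"ry":0,"rz":0},{"grip":0.55,"dx":0,"dy":0,"dz":-0.6,"rx":0,"ry":0,"rz":0},{"grip":0.55,"dx":0,"dy":0,"dz":-1,"rx":0,"ry":0,"rz":0},{"grip":0.55,"dx":0,"dy":0,"dz":-1,"rx":0,"ry":0,"rz":0},{"grip":0.55,"dx":0,"dy":0,"dz":-1,"rx":0,"ry":0,"rz":0},{"grip":1,"dx":0,"dy":-1,"dz":-1,"rx":0,"ry":0,"rz":0},{"grip":1,"dx":0,"dy":-1,"dz":0,"rx":0,"ry":0,"rz":0},{"grip":1,"dx":0,"dy":-1,"dz":0,"rx":0,"ry":0,"rz":0},{"grip":1,"dx":0,"dy":-1,"dz":0,"rx":0,"ry":0,"rz":0}]'
python3 go.py .505 .33 .15 0
python3 - <<'E'
from h import *
t=snap('top','t5.png');s=snap('side','s5.png')
c=t['frame'][150:275,285:410,::-1];d=s['frame'][180:305,265:400,::-1]
cv2.imwrite('pics/c6.png',np.hstack([cv2.resize(c,(400,400),interpolation=2),cv2.resize(d,(400,400),interpolation=2)]))
E
```

```text
time: 33.0
tool_pos: [0.4903, 0.1584, 0.2354]
ee_rot: [3.14, -0.009, -0.004]
wrist_force: [0.5, -0.9, 0.3]
width: 0.0882
t 33.0 pos [0.4903 0.1584 0.2354] rpy [ 3.1399 -0.0091 -0.0036] w 0.0882 F [ 0.5 -0.9  0.3] q6 1.78
units [ 0.532 -6.872  3.408]
rot units [ 0.02 -0.1  -0.04]
```

View pics/c6.png

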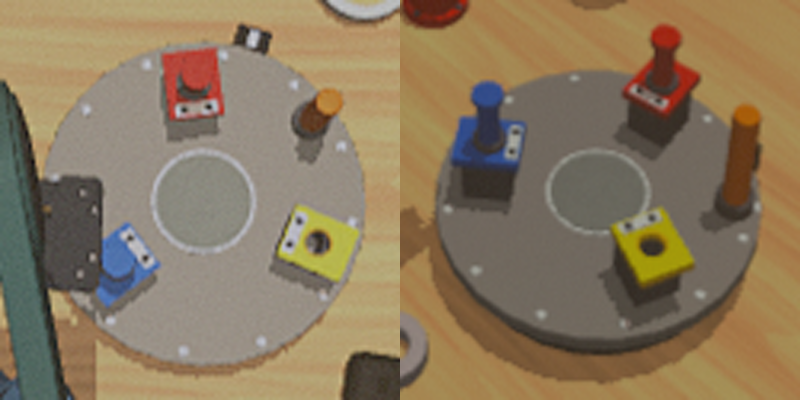

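View pics/s5.png

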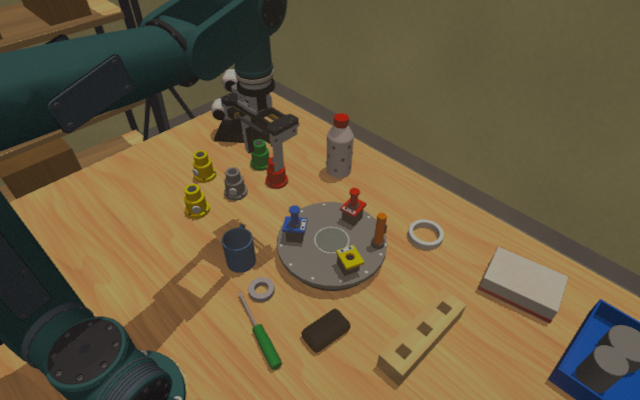

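View pics/t5.png

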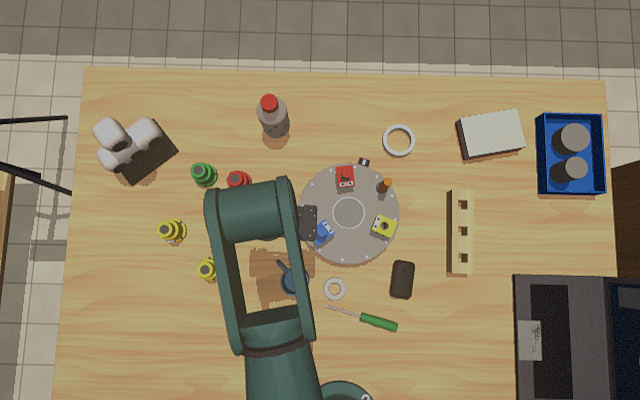

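Run:
```python
from h import *
s=snap('side');t=snap('top')
print(spotter.regions_of(s,'casting')and [(r['score'],r['extent']) for r in spotter.regions_of(s,'casting')])
print([(d['pixel'],d['score']) for d in spotter.place_of(s,'casting_centre')])
u=(198.5/8-.5+190,187.5/8-.5+200);v=(220.5/8-.5+205,134/8-.5+155)
print(u,v,atz(t,u,.08),atz(s,v,.08),tri(t,u,s,v))
c=s['frame'][155:210,205:265,::-1];cv2.imwrite('pics/c7.png',cv2.resize(c,None,fx=8,fy=8,interpolation=cv2.INTER_CUBIC))
```

```text
[(0.91, [186.1, 184.6, 209.9, 220.2]), (0.89, [191.6, 148.0, 215.8, 182.9]), (0.75, [224.3, 167.4, 248.3, 198.6]), (0.71, [253.6, 143.0, 269.8, 168.7]), (0.63, [265.3, 155.9, 287.4, 191.2]), (0.25, [343.2, 201.6, 364.4, 214.2])]
[([232.5, 182.4], 0.71), ([295.1, 227.8], 0.66), ([196.3, 197.3], 0.65), ([260.2, 152.6], 0.57), ([272.8, 171.5], 0.56), ([201.2, 167.5], 0.55)]
(214.3125, 222.9375) (232.0625, 171.25) [0.50297004 0.33239664 0.08      ] [0.50535604 0.32974566 0.08      ] (array([0.50441588, 0.33152751, 0.07939098]), np.float64(0.0034589369100565615))
```

View pics/c7.png

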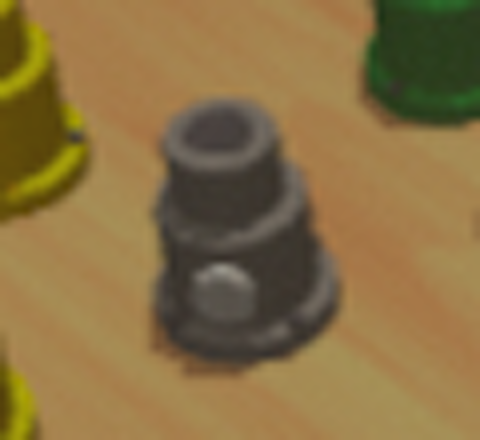

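```bash
python3 -m inch '[{"grip":1,"dx":0.08,"dy":-1,"dz":0.3,"rx":0,"ry":-0.1,"rz":0},{"grip":1,"dx":0.08,"dy":-1,"dz":0.3,"rx":0,"ry":0,"rz":0},{"grip":1,"dx":0.08,"dy":-1,"dz":0.3,"rx":0,"ry":0,"rz":0},{"grip":1,"dx":0.08,"dy":-1,"dz":0.3,"rx":0,"ry":0,"rz":0},{"grip":1,"dx":0.08,"dy":-1,"dz":0.3,"rx":0,"ry":0,"rz":0},{"grip":1,"dx":0.08,"dy":-1,"dz":0.3,"rx":0,"ry":0,"rz":0},{"grip":1,"dx":0,"dy":-0.5,"dz":0.3,"rx":0,"ry":0,"rz":0},{"grip":1,"dx":0,"dy":0,"dz":0.3,"rx":0,"ry":0,"rz":0},{"grip":1,"dx":0,"dy":0,"dz":0,"rx":0,"ry":0,"rz":0}]'
python3 go.py .5045 .331 .13 0
```

```text
time: 34.48
tool_pos: [0.5065, 0.3147, 0.1715]
ee_rot: [3.135, 0.001, -0.018]
wrist_force: [-0.3, 0.1, 0.2]
width: 0.094
t 34.48 pos [0.5065 0.3147 0.1715] rpy [ 3.135e+00  1.400e-03 -1.790e-02] w 0.094 F [-0.3  0.1  0.2] q6 2.05
units [-0.09  -0.661  1.656]
rot units [ 0.08  0.02 -0.2 ]
```

```bash
python3 -m inch '[{"grip":1,"dx":-0.05,"dy":-0.4,"dz":0.5,"rx":0.08,"ry":0,"rz":-0.2},{"grip":1,"dx":-0.04,"dy":-0.2,"dz":0.5,"rx":0,"ry":0,"rz":0},{"grip":1,"dx":0,"dy":0,"dz":0.5,"rx":0,"ry":0,"rz":0},{"grip":1,"dx":0,"dy":0,"dz":0.1,"rx":0,"ry":0,"rz":0},{"grip":1,"dx":0,"dy":0,"dz":0,"rx":0,"ry":0,"rz":0}]'
python3 go.py .5045 .331 .07 0
python3 - <<'E'
from h import *
s=snap('side');t=snap('top')
d=s['frame'][120:220,190:310,::-1]
im=cv2.resize(d,(720,600),interpolation=2)
p=np.array(robot.get_obs()['tool_pos'])
for X,c in((p+[0,0,-.014],(0,255,0)),(p+[0,.047,-.014],(0,255,0)),(p+[0,-.047,-.014],(0,255,0)),([.5045,.331,.08],(255,0,255))):
    v=(proj(s,X)-[190,120]+.5)*6;cv2.circle(im,tuple(int(q) for q in v),3,c,1)
cv2.imwrite('pics/c8.png',im)
E
```

```text
time: 35.1
tool_pos: [0.5043, 0.329, 0.1287]
ee_rot: [-3.141, 0.002, -0.001]
wrist_force: [-0.0, 0.4, 0.2]
width: 0.0939
t 35.1 pos [0.5043 0.329  0.1287] rpy [-3.1412e+00  1.5000e-03 -1.1000e-03] w 0.0939 F [-0.   0.4  0.2] q6 2.06
units [ 0.011 -0.079  2.35 ]
rot units [-0.    0.02 -0.01]
```

View pics/c8.png

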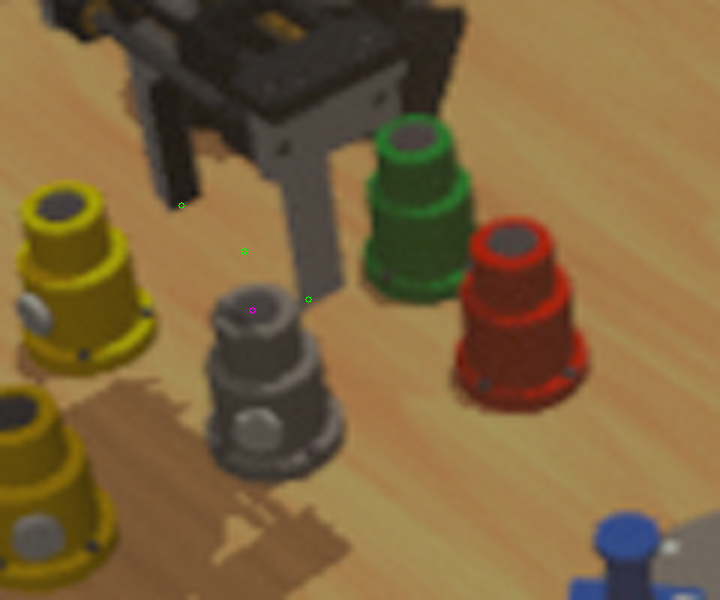

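Aligned; descend and grip the boss.

```bash
python3 -m inch '[{"grip":1,"dx":0,"dy":-0.08,"dz":0.6,"rx":0,"ry":0,"rz":0},{"grip":1,"dx":0,"dy":0,"dz":0.6,"rx":0,"ry":0,"rz":0},{"grip":1,"dx":0,"dy":0,"dz":0.6,"rx":0,"ry":0,"rz":0},{"grip":1,"dx":0,"dy":0,"dz":0.3,"rx":0,"ry":0,"rz":0},{"grip":1,"dx":0,"dy":0,"dz":0,"rx":0,"ry":0,"rz":0},{"grip":1,"dx":0,"dy":0,"dz":0,"rx":0,"ry":0,"rz":0}]'
python3 go.py .5045 .331 .07 0
```

```text
time: 35.95
tool_pos: [0.5044, 0.3311, 0.0726]
ee_rot: [-3.141, 0.001, -0.001]
wrist_force: [0.0, 0.0, -0.1]
width: 0.0938
t 35.95 pos [0.5044 0.3311 0.0726] rpy [-3.1411e+00  1.4000e-03 -1.3000e-03] w 0.0938 F [ 0.   0.  -0.1] q6 2.06
units [0.005 0.005 0.105]
rot units [-0.01  0.02 -0.02]
```

```bash
python3 -m inch '[{"grip":1,"dx":0,"dy":0,"dz":0.08,"rx":0,"ry":0,"rz":0},{"grip":0,"dx":0,"dy":0,"dz":0,"rx":0,"ry":0,"rz":0},{"grip":0,"dx":0,"dy":0,"dz":0,"rx":0,"ry":0,"rz":0},{"grip":0,"dx":0,"dy":0,"dz":0,"rx":0,"ry":0,"rz":0},{"grip":0,"dx":0,"dy":0,"dz":0,"rx":0,"ry":0,"rz":0},{"grip":0,"dx":0,"dy":0,"dz":0,"rx":0,"ry":0,"rz":0},{"grip":0,"dx":0,"dy":0,"dz":0,"rx":0,"ry":0,"rz":0},{"grip":0,"dx":0,"dy":0,"dz":0,"rx":0,"ry":0,"rz":0}]'
python3 go.py .5429 -.0121 .17 0
```

```text
time: 36.95
tool_pos: [0.5054, 0.332, 0.0725]
ee_rot: [-3.139, -0.002, -0.001]
wrist_force: [-0.6, 1.1, -0.1]
width: 0.0396
t 36.95 pos [0.5054 0.332  0.0725] rpy [-3.1389e+00 -2.0000e-03 -1.2000e-03] w 0.0396 F [-0.6  1.1 -0.1] q6 2.06
units [ 1.523 13.75  -3.933]
rot units [-0.03 -0.02 -0.01]
```

```bash
python3 -m inch '[{"grip":0,"dx":0,"dy":0,"dz":-0.6,"rx":0,"ry":0,"rz":0},{"grip":0,"dx":0,"dy":0,"dz":-1,"rx":0,"ry":0,"rz":0},{"grip":0,"dx":0,"dy":0,"dz":-1,"rx":0,"ry":0,"rz":0},{"grip":0,"dx":0,"dy":0,"dz":-1,"rx":0,"ry":0,"rz":0},{"grip":0,"dx":0,"dy":0,"dz":-1,"rx":0,"ry":0,"rz":0},{"grip":0,"dx":0,"dy":0,"dz":-1,"rx":0,"ry":0,"rz":0},{"grip":0,"dx":0,"dy":0,"dz":-1,"rx":0,"ry":0,"rz":0},{"grip":0,"dx":0,"dy":0,"dz":-0.7,"rx":0,"ry":0,"rz":0}]'
python3 go.py .5429 -.0121 .24 0
```

```text
time: 37.95
tool_pos: [0.5016, 0.3291, 0.2555]
ee_rot: [3.135, 0.014, -0.002]
wrist_force: [0.5, -0.5, -4.2]
width: 0.0395
t 37.95 pos [0.5016 0.3291 0.2555] rpy [ 3.1348e+00  1.3900e-02 -1.7000e-03] w 0.0395 F [ 0.5 -0.5 -4.2] q6 2.06
units [ 1.682 13.639  0.688]
rot units [ 0.08  0.16 -0.02]
```

```bash
python3 -m inch '[{"grip":0,"dx":0.14,"dy":0.6,"dz":0,"rx":0,"ry":0,"rz":0},{"grip":0,"dx":0.14,"dy":1,"dz":0,"rx":0,"ry":0,"rz":0},{"grip":0,"dx":0.14,"dy":1,"dz":0,"rx":0,"ry":0,"rz":0},{"grip":0,"dx":0.14,"dy":1,"dz":0,"rx":0,"ry":0,"rz":0},{"grip":0,"dx":0.14,"dy":1,"dz":0,"rx":0,"ry":0,"rz":0},{"grip":0,"dx":0.14,"dy":1,"dz":0,"rx":0,"ry":0,"rz":0},{"grip":0,"dx":0.14,"dy":1,"dz":0,"rx":0,"ry":0,"rz":0},{"grip":0,"dx":0.14,"dy":1,"dz":0,"rx":0,"ry":0,"rz":0},{"grip":0,"dx":0.14,"dy":1,"dz":0,"rx":0,"ry":0,"rz":0},{"grip":0,"dx":0.14,"dy":1,"dz":0,"rx":0,"ry":0,"rz":0},{"grip":0,"dx":0.14,"dy":1,"dz":0,"rx":0,"ry":0,"rz":0},{"grip":0,"dx":0.14,"dy":0.8,"dz":0,"rx":0,"ry":0,"rz":0}]'
python3 go.py .5429 -.0121 .24 0
```

```text
time: 39.45
tool_pos: [0.5366, 0.0228, 0.2414]
ee_rot: [3.123, 0.042, -0.008]
wrist_force: [0.2, 0.7, -4.3]
width: 0.0393
t 39.45 pos [0.5366 0.0228 0.2414] rpy [ 3.123   0.0422 -0.0077] w 0.0393 F [ 0.2  0.7 -4.3] q6 1.52
units [0.264 1.393 0.072]
rot units [ 0.21  0.48 -0.08]
```

```bash
python3 -m inch '[{"grip":0,"dx":0.1,"dy":0.6,"dz":0,"rx":0.2,"ry":0.3,"rz":-0.08},{"grip":0,"dx":0.1,"dy":0.5,"dz":0,"rx":0,"ry":0.1,"rz":0},{"grip":0,"dx":0,"dy":0,"dz":0,"rx":0,"ry":0,"rz":0},{"grip":0,"dx":0,"dy":0,"dz":0,"rx":0,"ry":0,"rz":0}]'
python3 go.py .5429 -.0121 .14 0
```

```text
time: 39.95
tool_pos: [0.5389, -0.0092, 0.2368]
ee_rot: [3.141, 0.016, -0.005]
wrist_force: [0.3, 0.8, -4.5]
width: 0.0392
t 39.95 pos [ 0.5389 -0.0092  0.2368] rpy [ 3.1406  0.0159 -0.0051] w 0.0392 F [ 0.3  0.8 -4.5] q6 1.46
units [0.221 0.111 3.868]
rot units [ 0.01  0.18 -0.06]
```

```bash
python3 -m inch '[{"grip":0,"dx":0.1,"dy":0.1,"dz":0.8,"rx":0,"ry":0.18,"rz":-0.06},{"grip":0,"dx":0.05,"dy":0,"dz":0.8,"rx":0,"ry":0,"rz":0},{"grip":0,"dx":0,"dy":0,"dz":0.8,"rx":0,"ry":0,"rz":0},{"grip":0,"dx":0,"dy":0,"dz":0.8,"rx":0,"ry":0,"rz":0},{"grip":0,"dx":0,"dy":0,"dz":0,"rx":0,"ry":0,"rz":0},{"grip":0,"dx":0,"dy":0,"dz":0,"rx":0,"ry":0,"rz":0}]'
python3 go.py .5429 -.0121 .12 0
```

```text
time: 40.7
tool_pos: [0.543, -0.0073, 0.1558]
ee_rot: [-3.142, -0.001, 0.007]
wrist_force: [-0.1, 0.2, -3.5]
width: 0.0391
t 40.7 pos [ 0.543  -0.0073  0.1558] rpy [-3.1416e+00 -1.3000e-03  7.3000e-03] w 0.0391 F [-0.1  0.2 -3.5] q6 1.45
units [-0.009  0.191  1.432]
rot units [-0.   -0.02  0.08]
```

```bash
python3 -m inch '[{"grip":0,"dx":0,"dy":0.19,"dz":0.4,"rx":0,"ry":0,"rz":0.08},{"grip":0,"dx":0,"dy":0,"dz":0.5,"rx":0,"ry":0,"rz":0},{"grip":0,"dx":0,"dy":0,"dz":0.3,"rx":0,"ry":0,"rz":0},{"grip":0,"dx":0,"dy":0,"dz":0,"rx":0,"ry":0,"rz":0}]'
python3 go.py .5429 -.0121 .1175 0
python3 - <<'E'
from h import *
s=snap('side')
d=s['frame'][180:290,265:400,::-1]
cv2.imwrite('pics/c9.png',cv2.resize(d,None,fx=5,fy=5,interpolation=2))
E
```

```text
time: 41.2
tool_pos: [0.544, -0.0124, 0.1255]
ee_rot: [3.141, -0.004, 0.0]
wrist_force: [-0.6, 0.4, -3.8]
width: 0.0397
t 41.2 pos [ 0.544  -0.0124  0.1255] rpy [ 3.1412e+00 -4.0000e-03  1.0000e-04] w 0.0397 F [-0.6  0.4 -3.8] q6 1.44
units [-0.045 -0.013  0.319]
rot units [ 0.   -0.05  0.  ]
```

View pics/c9.png

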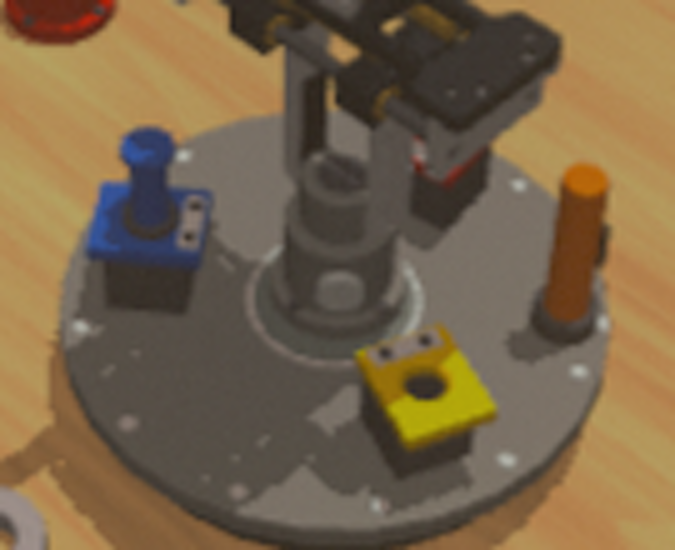

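Centred. Lower until contact and release.

```bash
python3 -m inch '[{"grip":0,"dx":-0.03,"dy":0,"dz":0.15,"rx":0,"ry":-0.05,"rz":0},{"grip":0,"dx":0,"dy":0,"dz":0.1,"rx":0,"ry":0,"rz":0}]'
python3 -m inch '[{"grip":0,"dx":0,"dy":0,"dz":0.1,"rx":0,"ry":0,"rz":0},{"grip":0,"dx":0,"dy":0,"dz":0,"rx":0,"ry":0,"rz":0}]'
python3 go.py .5429 -.0121 .1175 0
```

```text
time: 41.5
tool_pos: [0.5441, -0.0125, 0.1202]
ee_rot: [3.141, -0.002, 0.0]
wrist_force: [-0.6, -0.3, -4.6]
width: 0.0397
time: 41.75
tool_pos: [0.5443, -0.0125, 0.1177]
ee_rot: [3.141, -0.002, 0.0]
wrist_force: [0.7, -0.2, -4.5]
width: 0.0395
t 41.75 pos [ 0.5443 -0.0125  0.1177] rpy [ 3.1409e+00 -2.3000e-03  1.0000e-04] w 0.0395 F [ 0.7 -0.2 -4.5] q6 1.44
units [-0.054 -0.015  0.007]
rot units [ 0.01 -0.03  0.  ]
```

```bash
python3 -m inch '[{"grip":0,"dx":-0.05,"dy":0,"dz":0.04,"rx":0,"ry":0,"rz":0},{"grip":0,"dx":0,"dy":0,"dz":0.04,"rx":0,"ry":0,"rz":0}]'
python3 -m inch '[{"grip":0,"dx":0,"dy":0,"dz":0.05,"rx":0,"ry":0,"rz":0},{"grip":0,"dx":0,"dy":0,"dz":0,"rx":0,"ry":0,"rz":0}]'
python3 go.py .5429 -.0121 .1175 0
```

```text
time: 42.0
tool_pos: [0.5441, -0.0125, 0.1175]
ee_rot: [3.141, -0.006, 0.0]
wrist_force: [-1.3, 0.2, 1.4]
width: 0.0393
time: 42.25
tool_pos: [0.544, -0.0125, 0.1175]
ee_rot: [3.141, -0.006, 0.0]
wrist_force: [0.2, -0.5, -2.0]
width: 0.0396
t 42.25 pos [ 0.544  -0.0125  0.1175] rpy [ 3.1406e+00 -6.5000e-03  1.0000e-04] w 0.0396 F [ 0.2 -0.5 -2. ] q6 1.44
units [-0.045 -0.016 -0.001]
rot units [ 0.01 -0.07  0.  ]
```

```bash
python3 -m inch '[{"grip":0.65,"dx":0,"dy":0,"dz":0,"rx":0,"ry":0,"rz":0},{"grip":0.65,"dx":0,"dy":0,"dz":0,"rx":0,"ry":0,"rz":0},{"grip":0.65,"dx":0,"dy":0,"dz":0,"rx":0,"ry":0,"rz":0},{"grip":0.65,"dx":0,"dy":0,"dz":-0.6,"rx":0,"ry":0,"rz":0},{"grip":0.65,"dx":0,"dy":0,"dz":-1,"rx":0,"ry":0,"rz":0},{"grip":0.65,"dx":0,"dy":0,"dz":-1,"rx":0,"ry":0,"rz":0},{"grip":0.65,"dx":0,"dy":0,"dz":-1,"rx":0,"ry":0,"rz":0},{"grip":0.65,"dx":0.3,"dy":0.5,"dz":-0.4,"rx":0,"ry":0,"rz":0},{"grip":0.65,"dx":0.5,"dy":0.8,"dz":0,"rx":0,"ry":0,"rz":0},{"grip":0.65,"dx":0.5,"dy":0.8,"dz":0,"rx":0,"ry":0,"rz":0},{"grip":0.65,"dx":0.5,"dy":0.8,"dz":0,"rx":0,"ry":0,"rz":0},{"grip":0.65,"dx":0.5,"dy":0.5,"dz":0,"rx":0,"ry":0,"rz":0}]'
python3 go.py .6112 -.0998 .18 0
python3 - <<'E'
from h import *
t=snap('top','t6.png');s=snap('side')
c=t['frame'][150:275,285:410,::-1];d=s['frame'][180:305,265:400,::-1]
cv2.imwrite('pics/c10.png',np.hstack([cv2.resize(c,(400,400),interpolation=2),cv2.resize(d,(400,400),interpolation=2)]))
E
```

```text
time: 43.75
tool_pos: [0.6053, -0.0992, 0.2351]
ee_rot: [3.137, -0.024, 0.003]
wrist_force: [0.0, -0.1, 0.5]
width: 0.0609
t 43.75 pos [ 0.6053 -0.0992  0.2351] rpy [ 3.1373e+00 -2.4100e-02  2.7000e-03] w 0.0609 F [ 0.  -0.1  0.5] q6 1.31
units [0.184 0.014 2.208]
rot units [ 0.05 -0.28  0.03]
```

View pics/c10.png

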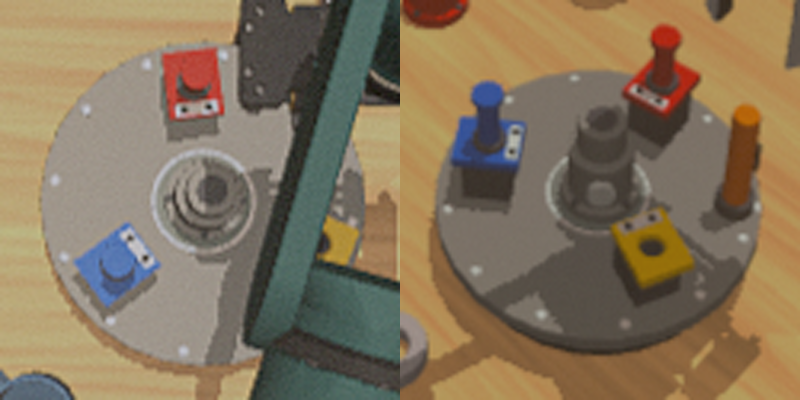

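```bash
python3 -m inch '[{"grip":0.65,"dx":0.2,"dy":0.03,"dz":0.8,"rx":0.05,"ry":-0.28,"rz":0},{"grip":0.65,"dx":0,"dy":0,"dz":0.8,"rx":0,"ry":0,"rz":0},{"grip":0.65,"dx":0,"dy":0,"dz":0,"rx":0,"ry":0,"rz":0},{"grip":0.65,"dx":0,"dy":0,"dz":0,"rx":0,"ry":0,"rz":0}]'
python3 go.py .6115 -.1001 .125 0
```

```text
time: 44.35
tool_pos: [0.6106, -0.0983, 0.1922]
ee_rot: [-3.14, 0.005, 0.004]
wrist_force: [0.7, 0.1, 0.0]
width: 0.061
t 44.35 pos [ 0.6106 -0.0983  0.1922] rpy [-3.1401  0.0045  0.0036] w 0.061 F [0.7 0.1 0. ] q6 1.32
units [0.048 0.075 2.687]
rot units [-0.02  0.05  0.04]
```

```bash
python3 -m inch '[{"grip":0.65,"dx":0.04,"dy":0.07,"dz":0.6,"rx":0,"ry":0.05,"rz":0.04},{"grip":0.65,"dx":0,"dy":0,"dz":0.6,"rx":0,"ry":0,"rz":0},{"grip":0.65,"dx":0,"dy":0,"dz":0.6,"rx":0,"ry":0,"rz":0},{"grip":0.65,"dx":0,"dy":0,"dz":0.6,"rx":0,"ry":0,"rz":0},{"grip":0.65,"dx":0,"dy":0,"dz":0,"rx":0,"ry":0,"rz":0},{"grip":0.65,"dx":0,"dy":0,"dz":0,"rx":0,"ry":0,"rz":0}]'
python3 go.py .6115 -.1001 .125 0
python3 look.py k1.png .6115 -.1001
```

```text
time: 45.1
tool_pos: [0.6113, -0.0997, 0.128]
ee_rot: [-3.14, 0.0, 0.0]
wrist_force: [0.5, -0.2, 1.4]
width: 0.0616
t 45.1 pos [ 0.6113 -0.0997  0.128 ] rpy [-3.14e+00  2.00e-04  2.00e-04] w 0.0616 F [ 0.5 -0.2  1.4] q6 1.32
units [0.007 0.016 0.121]
rot units [-0.02  0.    0.  ]
```

View pics/k1.png

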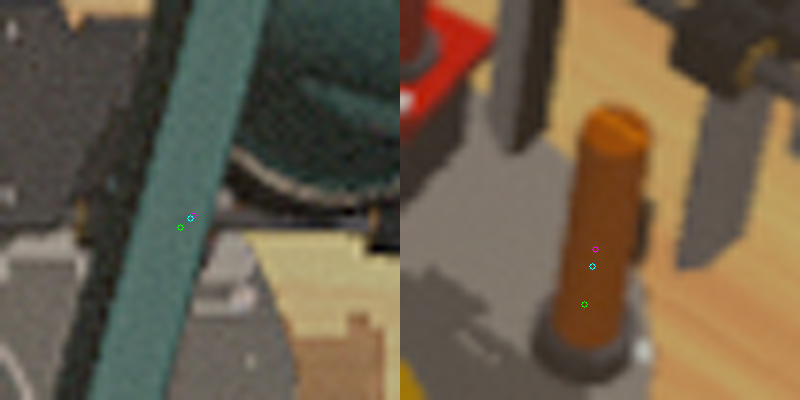

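```bash
python3 -m inch '[{"grip":0.65,"dx":0,"dy":0,"dz":0.1,"rx":0,"ry":0,"rz":0},{"grip":0,"dx":0,"dy":0,"dz":0,"rx":0,"ry":0,"rz":0},{"grip":0,"dx":0,"dy":0,"dz":0,"rx":0,"ry":0,"rz":0},{"grip":0,"dx":0,"dy":0,"dz":0,"rx":0,"ry":0,"rz":0},{"grip":0,"dx":0,"dy":0,"dz":0,"rx":0,"ry":0,"rz":0},{"grip":0,"dx":0,"dy":0,"dz":0,"rx":0,"ry":0,"rz":0},{"grip":0,"dx":0,"dy":0,"dz":0,"rx":0,"ry":0,"rz":0}]'
cat > ang.py <<'E'
import sys
from h import *
# post angle from TCP about C, plan next rows (yaw~0): chord steps
C=np.array([.5429,-.0121])
o=robot.get_obs();p=np.array(o['tool_pos']);d=p[:2]-C
R=Ro.from_euler('xyz',o['ee_rot']).as_matrix()
th=np.arctan2(d[1],d[0]);print('t',round(o['time'],2),'r',np.hypot(*d).round(4),'th',np.degrees(th).round(1),'z',p[2].round(4),'w',round(o['width'],4),'F',np.array(o['wrist_force']).round(1),'rpy',np.array(o['ee_rot']).round(3),'q6',o['joint_positions'][5].round(2))
step=np.radians(float(sys.argv[1]));n=int(sys.argv[2]);r=.112
q=C+d
for k in range(1,n+1):
    T=C+r*np.array([np.cos(th+k*step),np.sin(th+k*step)]);v=R.T@np.r_[T-q,0];q=T;print((v[:2]/.025).round(2).tolist(),end=' ')
print()
E
python3 ang.py 6 12
python3 - <<'E'
from h import *
s=snap('side');d=s['frame'][180:305,265:400,::-1]
cv2.imwrite('pics/c11.png',cv2.resize(d,(600,556),interpolation=2))
E
```

```text
time: 46.08
tool_pos: [0.6122, -0.0996, 0.1274]
ee_rot: [-3.14, -0.003, 0.0]
wrist_force: [-0.2, 1.3, -0.0]
width: 0.0215
t 46.08 r 0.1117 th -51.6 z 0.1274 w 0.0215 F [-0.2  1.3 -0. ] rpy [-3.14e+00 -3.00e-03  0.00e+00] q6 1.32
[0.36, -0.3] [0.32, -0.35] [0.28, -0.38] [0.24, -0.4] [0.2, -0.43] [0.15, -0.44] [0.1, -0.46] [0.05, -0.47] [0.01, -0.47] [-0.04, -0.47] [-0.09, -0.46] [-0.14, -0.45]
```

View pics/c11.png

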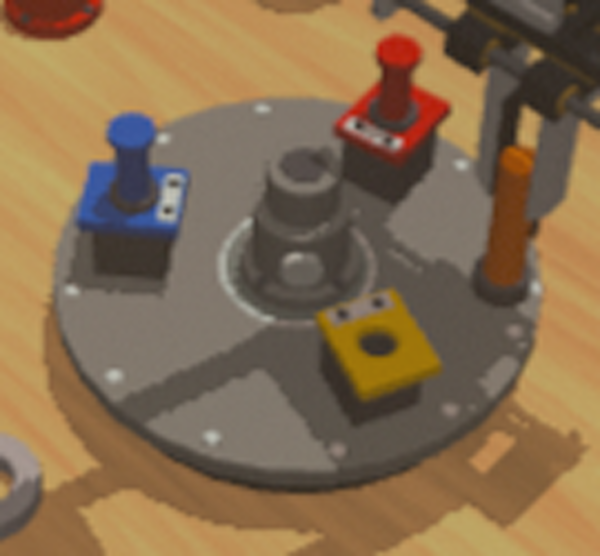

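```bash
python3 -m inch '[{"grip":0,"dx":0.36,"dy":-0.3,"dz":0,"rx":0,"ry":0,"rz":0},{"grip":0,"dx":0.32,"dy":-0.35,"dz":0,"rx":0,"ry":0,"rz":0},{"grip":0,"dx":0.28,"dy":-0.38,"dz":0,"rx":0,"ry":0,"rz":0},{"grip":0,"dx":0.24,"dy":-0.4,"dz":0,"rx":0,"ry":0,"rz":0},{"grip":0,"dx":0.2,"dy":-0.43,"dz":0,"rx":0,"ry":0,"rz":0},{"grip":0,"dx":0.15,"dy":-0.44,"dz":0,"rx":0,"ry":0,"rz":0}]'
python3 ang.py 6 12
```

```text
time: 46.88
tool_pos: [0.6515, -0.04, 0.1274]
ee_rot: [3.141, 0.002, -0.001]
wrist_force: [-3.3, -0.7, 1.9]
width: 0.0214
t 46.88 r 0.1121 th -14.4 z 0.1274 w 0.0214 F [-3.3 -0.7  1.9] rpy [ 3.141e+00  2.000e-03 -1.000e-03] q6 1.42
[0.09, -0.46] [0.04, -0.47] [-0.01, -0.47] [-0.05, -0.47] [-0.1, -0.46] [-0.15, -0.44] [-0.2, -0.43] [-0.24, -0.4] [-0.28, -0.38] [-0.32, -0.34] [-0.35, -0.31] [-0.38, -0.27]
```

Run:
```python
from h import *
s=snap('side');d=s['frame'][180:305,265:400,::-1]
t=snap('top');c=t['frame'][150:275,285:410,::-1]
cv2.imwrite('pics/c12.png',np.hstack([cv2.resize(c,(400,400),interpolation=2),cv2.resize(d,(400,400),interpolation=2)]))
```

```text
(no output)
```

View pics/c12.png

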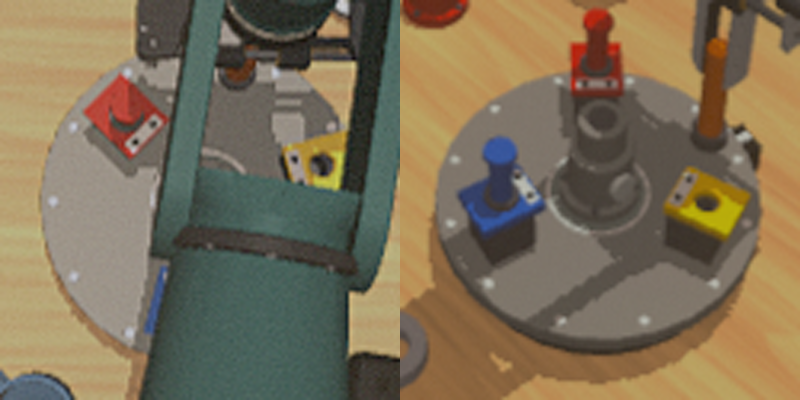

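```bash
python3 ang.py 6 1|head -1
python3 -m inch '[{"grip":0,"dx":0.09,"dy":-0.46,"dz":0,"rx":0,"ry":0,"rz":0},{"grip":0,"dx":0.04,"dy":-0.47,"dz":0,"rx":0,"ry":0,"rz":0},{"grip":0,"dx":-0.01,"dy":-0.47,"dz":0,"rx":0,"ry":0,"rz":0},{"grip":0,"dx":-0.05,"dy":-0.47,"dz":0,"rx":0,"ry":0,"rz":0},{"grip":0,"dx":-0.1,"dy":-0.46,"dz":0,"rx":0,"ry":0,"rz":0},{"grip":0,"dx":-0.15,"dy":-0.44,"dz":0,"rx":0,"ry":0,"rz":0},{"grip":0,"dx":-0.2,"dy":-0.43,"dz":0,"rx":0,"ry":0,"rz":0},{"grip":0,"dx":-0.24,"dy":-0.4,"dz":0,"rx":0,"ry":0,"rz":0},{"grip":0,"dx":-0.28,"dy":-0.38,"dz":0,"rx":0,"ry":0,"rz":0},{"grip":0,"dx":-0.32,"dy":-0.34,"dz":0,"rx":0,"ry":0,"rz":0},{"grip":0,"dx":-0.35,"dy":-0.31,"dz":0,"rx":0,"ry":0,"rz":0},{"grip":0,"dx":-0.38,"dy":-0.27,"dz":0,"rx":0,"ry":0,"rz":0}]'
python3 ang.py 6 12
```

```text
t 46.98 r 0.112 th -13.4 z 0.1274 w 0.0213 F [-2.  3.  2.] rpy [-3.139e+00  1.000e-03  1.000e-03] q6 1.42
time: 48.48
tool_pos: [0.6003, 0.085, 0.1274]
ee_rot: [3.13, -0.0, -0.004]
wrist_force: [-2.0, -7.5, 1.4]
width: 0.0213
t 48.48 r 0.1128 th 59.4 z 0.1274 w 0.0213 F [-2.  -7.5  1.4] rpy [ 3.13  -0.    -0.004] q6 1.63
[-0.43, -0.19] [-0.44, -0.17] [-0.45, -0.12] [-0.46, -0.08] [-0.47, -0.03] [-0.47, 0.02] [-0.46, 0.07] [-0.45, 0.12] [-0.44, 0.17] [-0.42, 0.21] [-0.39, 0.25] [-0.37, 0.29]
```

```bash
python3 -m inch '[{"grip":0,"dx":-0.43,"dy":-0.19,"dz":0,"rx":0,"ry":0,"rz":0},{"grip":0,"dx":-0.44,"dy":-0.17,"dz":0,"rx":0,"ry":0,"rz":0},{"grip":0,"dx":-0.45,"dy":-0.12,"dz":0,"rx":0.1,"ry":0,"rz":0},{"grip":0,"dx":-0.46,"dy":-0.08,"dz":0,"rx":0.1,"ry":0,"rz":0},{"grip":0,"dx":-0.47,"dy":-0.03,"dz":0,"rx":0,"ry":0,"rz":0},{"grip":0,"dx":-0.47,"dy":0.02,"dz":0,"rx":0,"ry":0,"rz":0},{"grip":0,"dx":-0.46,"dy":0.07,"dz":0,"rx":0,"ry":0,"rz":0},{"grip":0,"dx":-0.45,"dy":0.12,"dz":0,"rx":0,"ry":0,"rz":0},{"grip":0,"dx":-0.44,"dy":0.17,"dz":0,"rx":0,"ry":0,"rz":0},{"grip":0,"dx":-0.42,"dy":0.21,"dz":0,"rx":0,"ry":0,"rz":0},{"grip":0,"dx":-0.39,"dy":0.25,"dz":0,"rx":0,"ry":0,"rz":0},{"grip":0,"dx":-0.37,"dy":0.29,"dz":0,"rx":0,"ry":0,"rz":0}]'
python3 ang.py 6 12
```

```text
time: 49.98
tool_pos: [0.468, 0.072, 0.1274]
ee_rot: [-3.138, -0.022, -0.003]
wrist_force: [6.2, -3.5, -2.7]
width: 0.0217
t 49.98 r 0.1126 th 131.7 z 0.1274 w 0.0217 F [ 6.2 -3.5 -2.7] rpy [-3.138e+00 -2.200e-02 -3.000e-03] q6 1.6
[-0.32, 0.35] [-0.3, 0.36] [-0.26, 0.39] [-0.21, 0.42] [-0.17, 0.44] [-0.12, 0.45] [-0.07, 0.46] [-0.03, 0.47] [0.02, 0.47] [0.07, 0.46] [0.12, 0.45] [0.17, 0.44]
```

```bash
python3 -m inch '[{"grip":0,"dx":-0.32,"dy":0.35,"dz":0,"rx":0,"ry":-0.1,"rz":0},{"grip":0,"dx":-0.3,"dy":0.36,"dz":0,"rx":0,"ry":-0.1,"rz":0},{"grip":0,"dx":-0.26,"dy":0.39,"dz":0,"rx":0,"ry":0,"rz":0},{"grip":0,"dx":-0.21,"dy":0.42,"dz":0,"rx":0,"ry":0,"rz":0},{"grip":0,"dx":-0.17,"dy":0.44,"dz":0,"rx":0,"ry":0,"rz":0},{"grip":0,"dx":-0.12,"dy":0.45,"dz":0,"rx":0,"ry":0,"rz":0},{"grip":0,"dx":-0.07,"dy":0.46,"dz":0,"rx":0,"ry":0,"rz":0},{"grip":0,"dx":-0.03,"dy":0.47,"dz":0,"rx":0,"ry":0,"rz":0},{"grip":0,"dx":0.02,"dy":0.47,"dz":0,"rx":0,"ry":0,"rz":0},{"grip":0,"dx":0.07,"dy":0.46,"dz":0,"rx":0,"ry":0,"rz":0},{"grip":0,"dx":0.12,"dy":0.45,"dz":0,"rx":0,"ry":0,"rz":0},{"grip":0,"dx":0.17,"dy":0.44,"dz":0,"rx":0,"ry":0,"rz":0}]'
python3 ang.py 6 12
```

```text
time: 51.48
tool_pos: [0.441, -0.0586, 0.1274]
ee_rot: [-3.124, -0.015, 0.001]
wrist_force: [3.0, 3.9, 1.3]
width: 0.0215
t 51.48 r 0.112 th -155.4 z 0.1274 w 0.0215 F [3.  3.9 1.3] rpy [-3.124e+00 -1.500e-02  1.000e-03] q6 1.29
[0.22, 0.42] [0.26, 0.39] [0.3, 0.36] [0.33, 0.33] [0.37, 0.29] [0.4, 0.25] [0.42, 0.21] [0.44, 0.16] [0.45, 0.12] [0.46, 0.07] [0.47, 0.02] [0.47, -0.03]
```

```bash
python3 -m inch '[{"grip":0,"dx":0.22,"dy":0.42,"dz":0,"rx":-0.1,"ry":-0.1,"rz":0},{"grip":0,"dx":0.26,"dy":0.39,"dz":0,"rx":-0.1,"ry":-0.05,"rz":0},{"grip":0,"dx":0.3,"dy":0.36,"dz":0,"rx":0,"ry":0,"rz":0},{"grip":0,"dx":0.33,"dy":0.33,"dz":0,"rx":0,"ry":0,"rz":0},{"grip":0,"dx":0.37,"dy":0.29,"dz":0,"rx":0,"ry":0,"rz":0},{"grip":0,"dx":0.4,"dy":0.25,"dz":0,"rx":0,"ry":0,"rz":0},{"grip":0,"dx":0.42,"dy":0.21,"dz":0,"rx":0,"ry":0,"rz":0},{"grip":0,"dx":0.44,"dy":0.16,"dz":0,"rx":0,"ry":0,"rz":0},{"grip":0,"dx":0.45,"dy":0.12,"dz":0,"rx":0,"ry":0,"rz":0},{"grip":0,"dx":0.46,"dy":0.07,"dz":0,"rx":0,"ry":0,"rz":0},{"grip":0,"dx":0.47,"dy":0.02,"dz":0,"rx":0,"ry":0,"rz":0},{"grip":0,"dx":0.47,"dy":-0.03,"dz":0,"rx":0,"ry":0,"rz":0}]'
python3 ang.py 6 11
python3 - <<'E'
from h import *
s=snap('side');d=s['frame'][180:305,265:400,::-1]
t=snap('top');c=t['frame'][150:275,285:410,::-1]
cv2.imwrite('pics/c13.png',np.hstack([cv2.resize(c,(400,400),interpolation=2),cv2.resize(d,(400,400),interpolation=2)]))
E
```

```text
time: 52.98
tool_pos: [0.5589, -0.1228, 0.1273]
ee_rot: [-3.129, 0.011, 0.003]
wrist_force: [-3.3, 6.2, 5.8]
width: 0.0212
t 52.98 r 0.1118 th -81.7 z 0.1273 w 0.0212 F [-3.3  6.2  5.8] rpy [-3.129e+00  1.100e-02  3.000e-03] q6 1.25
[0.46, -0.08] [0.45, -0.14] [0.43, -0.18] [0.41, -0.23] [0.38, -0.27] [0.35, -0.31] [0.32, -0.34] [0.28, -0.37] [0.24, -0.4] [0.2, -0.43] [0.15, -0.44]
```

View pics/c13.png

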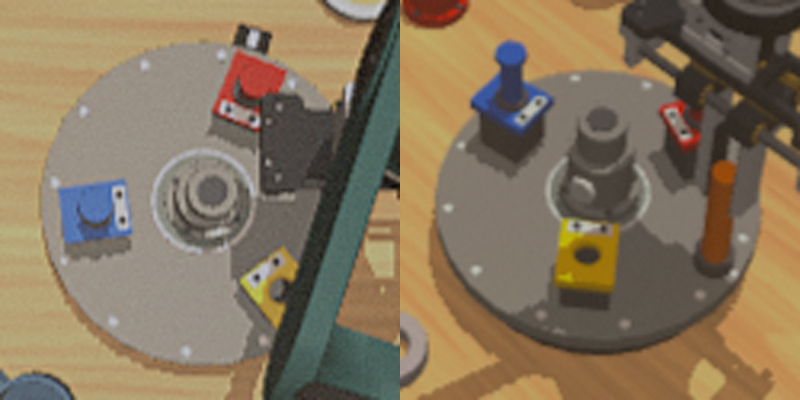

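```bash
python3 -m inch '[{"grip":0,"dx":0.46,"dy":-0.08,"dz":0,"rx":-0.1,"ry":0.1,"rz":0},{"grip":0,"dx":0.45,"dy":-0.14,"dz":0,"rx":0,"ry":0,"rz":0},{"grip":0,"dx":0.43,"dy":-0.18,"dz":0,"rx":0,"ry":0,"rz":0},{"grip":0,"dx":0.41,"dy":-0.23,"dz":0,"rx":0,"ry":0,"rz":0},{"grip":0,"dx":0.38,"dy":-0.27,"dz":0,"rx":0,"ry":0,"rz":0},{"grip":0,"dx":0.35,"dy":-0.31,"dz":0,"rx":0,"ry":0,"rz":0},{"grip":0,"dx":0.32,"dy":-0.34,"dz":0,"rx":0,"ry":0,"rz":0},{"grip":0,"dx":0.28,"dy":-0.37,"dz":0,"rx":0,"ry":0,"rz":0},{"grip":0,"dx":0.2,"dy":-0.3,"dz":0,"rx":0,"ry":0,"rz":0},{"grip":0,"dx":0.1,"dy":-0.15,"dz":0,"rx":0,"ry":0,"rz":0}]'
python3 ang.py 6 2
python3 - <<'E'
from h import *
t=snap('top');s=snap('side')
C=np.array([.5429,-.0121]);Ct=np.array([.5419,-.0107])
for z in(.0,.02,.03,.045):
  d=atz(t,(363.7,161.5),z)[:2]-Ct;print(z,np.hypot(*d),np.degrees(np.arctan2(d[1],d[0])))
c=t['frame'][150:210,330:410,::-1];d=s['frame'][190:260,340:410,::-1]
cv2.imwrite('pics/c14.png',np.hstack([cv2.resize(c,(400,300),interpolation=2),cv2.resize(d,(300,300),interpolation=2)]))
E
```

```text
time: 54.32
tool_pos: [0.6386, -0.0705, 0.1271]
ee_rot: [3.131, 0.031, -0.001]
wrist_force: [-5.4, 0.1, 5.6]
width: 0.0215
t 54.33 r 0.1121 th -31.4 z 0.1271 w 0.0215 F [-5.4  0.1  5.6] rpy [ 3.131e+00  3.100e-02 -1.000e-03] q6 1.38
[0.22, -0.41] [0.18, -0.43] 
0.0 0.15493104860619 -16.62032964356242
0.02 0.15007262207211686 -16.350148955324876
0.03 0.1476447219653707 -16.208392228918186
0.045 0.14400463779719275 -15.986796918318344
```

View pics/c14.png

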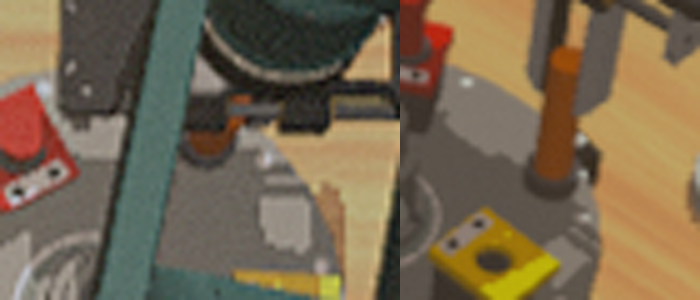

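```bash
python3 -m inch '[{"grip":0,"dx":0.22,"dy":-0.41,"dz":0,"rx":0,"ry":0.15,"rz":0},{"grip":0,"dx":0.17,"dy":-0.4,"dz":0,"rx":0.1,"ry":0.1,"rz":0},{"grip":0,"dx":0.02,"dy":-0.1,"dz":0,"rx":0,"ry":0,"rz":0},{"grip":0,"dx":0,"dy":0,"dz":0,"rx":0,"ry":0,"rz":0}]'
python3 ang.py 2 2
```

```text
time: 54.92
tool_pos: [0.6474, -0.0527, 0.1272]
ee_rot: [3.131, 0.016, -0.004]
wrist_force: [-0.8, 2.3, 5.1]
width: 0.0214
t 54.92 r 0.1121 th -21.3 z 0.1272 w 0.0214 F [-0.8  2.3  5.1] rpy [ 3.131  0.016 -0.004] q6 1.41
[0.05, -0.15] [0.05, -0.15]
```

```bash
python3 -m inch '[{"grip":0,"dx":0.06,"dy":-0.2,"dz":0,"rx":0,"ry":0.1,"rz":0},{"grip":0,"dx":0.06,"dy":-0.2,"dz":0,"rx":0.1,"ry":0.1,"rz":0},{"grip":0,"dx":0,"dy":0,"dz":0,"rx":0,"ry":0,"rz":0},{"grip":0,"dx":0,"dy":0,"dz":0,"rx":0,"ry":0,"rz":0}]'
python3 ang.py 2 2
```

```text
time: 55.42
tool_pos: [0.6498, -0.046, 0.1272]
ee_rot: [3.135, 0.001, -0.006]
wrist_force: [-0.9, 1.3, 4.6]
width: 0.0215
t 55.42 r 0.1121 th -17.6 z 0.1272 w 0.0215 F [-0.9  1.3  4.6] rpy [ 3.135e+00  1.000e-03 -6.000e-03] q6 1.42
[0.04, -0.15] [0.04, -0.15]
```

Another ~1.3°, then release, retreat up and view the stripe.

```bash
python3 -m inch '[{"grip":0,"dx":0.03,"dy":-0.12,"dz":0,"rx":0.05,"ry":0,"rz":0},{"grip":0,"dx":0,"dy":0,"dz":0,"rx":0,"ry":0,"rz":0},{"grip":0,"dx":0,"dy":0,"dz":0,"rx":0,"ry":0,"rz":0}]'
python3 ang.py 2 2
python3 -m inch '[{"grip":0.5,"dx":0,"dy":0,"dz":0,"rx":0,"ry":0,"rz":0},{"grip":0.5,"dx":0,"dy":0,"dz":0,"rx":0,"ry":0,"rz":0},{"grip":0.5,"dx":0,"dy":0,"dz":0,"rx":0,"ry":0,"rz":0},{"grip":0.5,"dx":0,"dy":0,"dz":-0.5,"rx":0,"ry":0,"rz":0},{"grip":0.5,"dx":0,"dy":0,"dz":-1,"rx":0,"ry":0,"rz":0},{"grip":0.5,"dx":0,"dy":0,"dz":-1,"rx":0,"ry":0,"rz":0},{"grip":0.5,"dx":0,"dy":0,"dz":-1,"rx":0,"ry":0,"rz":0},{"grip":0.5,"dx":0,"dy":0.5,"dz":-0.5,"rx":0,"ry":0,"rz":0},{"grip":0.5,"dx":-0.2,"dy":1,"dz":0,"rx":0,"ry":0,"rz":0},{"grip":0.5,"dx":-0.2,"dy":1,"dz":0,"rx":0,"ry":0,"rz":0},{"grip":0.5,"dx":-0.2,"dy":1,"dz":0,"rx":0,"ry":0,"rz":0},{"grip":0.5,"dx":-0.2,"dy":1,"dz":0,"rx":0,"ry":0,"rz":0}]'
python3 -m inch '[{"grip":0.5,"dx":-0.2,"dy":1,"dz":0,"rx":0,"ry":0,"rz":0},{"grip":0.5,"dx":-0.2,"dy":1,"dz":0,"rx":0,"ry":0,"rz":0},{"grip":0.5,"dx":-0.2,"dy":1,"dz":0,"rx":0,"ry":0,"rz":0},{"grip":0.5,"dx":-0.2,"dy":1,"dz":0,"rx":0,"ry":0,"rz":0},{"grip":0.5,"dx":0,"dy":1,"dz":0,"rx":0,"ry":0,"rz":0},{"grip":0.5,"dx":0,"dy":0.5,"dz":0,"rx":0,"ry":0,"rz":0},{"grip":0.5,"dx":0,"dy":0,"dz":0,"rx":0,"ry":0,"rz":0}]'
python3 - <<'E'
from h import *
s=snap('side','s15.png');d=s['frame'][180:305,265:400,::-1]
t=snap('top','t15.png');c=t['frame'][150:275,285:410,::-1]
cv2.imwrite('pics/c15.png',np.hstack([cv2.resize(c,(400,400),interpolation=2),cv2.resize(d,(400,400),interpolation=2)]))
E
```

```text
time: 55.8
tool_pos: [0.6503, -0.0444, 0.1272]
ee_rot: [3.137, 0.002, -0.007]
wrist_force: [-1.5, 0.7, 3.6]
width: 0.0212
t 55.8 r 0.1121 th -16.7 z 0.1272 w 0.0212 F [-1.5  0.7  3.6] rpy [ 3.137e+00  2.000e-03 -7.000e-03] q6 1.43
[0.04, -0.15] [0.04, -0.15] 
time: 57.3
tool_pos: [0.6293, -0.1627, 0.2313]
ee_rot: [3.132, 0.003, -0.006]
wrist_force: [-0.7, 0.3, -0.1]
width: 0.0472
time: 58.18
tool_pos: [0.6047, -0.3121, 0.2317]
ee_rot: [3.131, 0.007, -0.012]
wrist_force: [0.2, -0.7, -0.3]
width: 0.0473
```

View pics/c15.png

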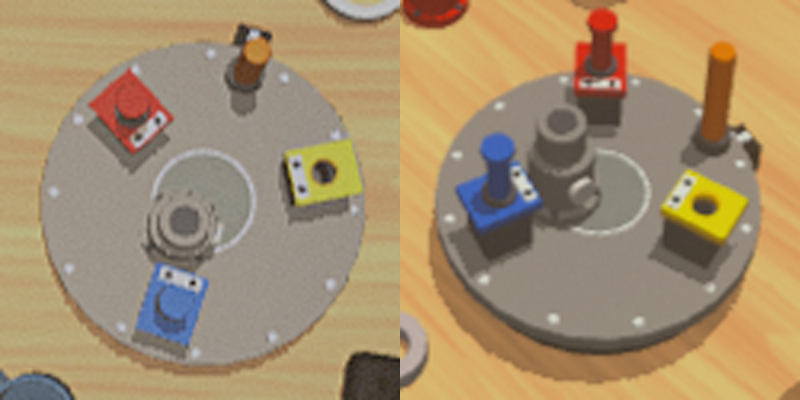

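View pics/s15.png

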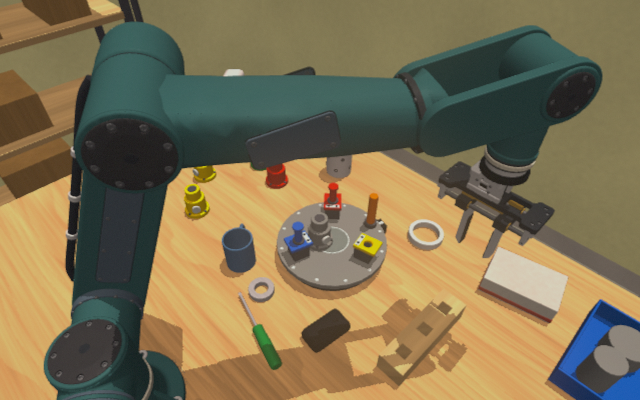

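Run:
```python
from h import *
s=snap('side');t=snap('top')
u=(342.2,218.1);v=(320.0,217.8)
A,B=atz(t,u,.125),atz(s,v,.125);x,e=tri(t,u,s,v);print(A,B,x,e)
C=np.array([.5429,-.0121]);th=np.radians(-16.4)
for n,a,r in(('post',0,.112),('red',60,.09),('blue',180,.09),('yel',-60,.09)):
    P=C+r*np.array([np.cos(th+np.radians(a)),np.sin(th+np.radians(a))]);print(n,P.round(4),(P-x[:2]).round(4))
c=t['frame'][190:260,315:385,::-1];d=s['frame'][195:265,290:360,::-1]
cv2.imwrite('pics/c16.png',np.hstack([cv2.resize(c,(400,400),interpolation=2),cv2.resize(d,(400,400),interpolation=2)]))
```

```text
[0.51957851 0.00904354 0.125     ] [0.52006096 0.00502083 0.125     ] [0.52097587 0.0079268  0.12189351] 0.002940902747097692
post [ 0.6503 -0.0437] [ 0.1294 -0.0516]
red [0.6081 0.05  ] [0.0871 0.042 ]
blue [0.4566 0.0133] [-0.0644  0.0054]
yel [ 0.5641 -0.0996] [ 0.0431 -0.1075]
```

View pics/c16.png

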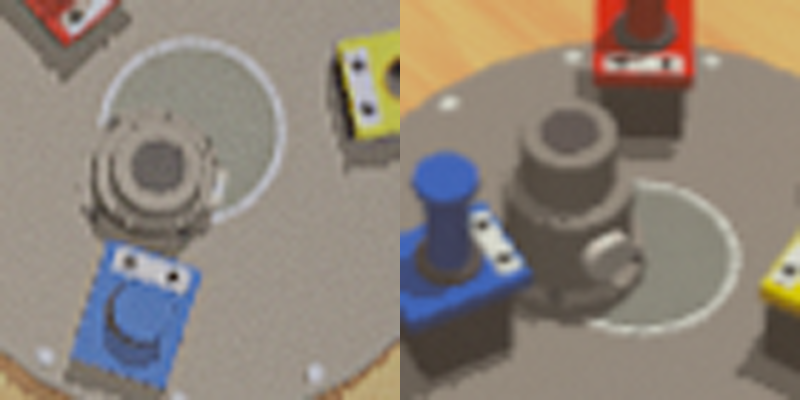

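```bash
python3 -m inch '[{"grip":0.8,"dx":-0.27,"dy":-0.6,"dz":-0.1,"rx":0.1,"ry":0,"rz":-0.1},{"grip":0.8,"dx":-0.27,"dy":-1,"dz":0,"rx":0,"ry":0,"rz":0},{"grip":0.8,"dx":-0.27,"dy":-1,"dz":0,"rx":0,"ry":0,"rz":0},{"grip":0.8,"dx":-0.27,"dy":-1,"dz":0,"rx":0,"ry":0,"rz":0},{"grip":0.8,"dx":-0.27,"dy":-1,"dz":0,"rx":0,"ry":0,"rz":0},{"grip":0.8,"dx":-0.27,"dy":-1,"dz":0,"rx":0,"ry":0,"rz":0},{"grip":0.8,"dx":-0.27,"dy":-1,"dz":0,"rx":0,"ry":0,"rz":0},{"grip":0.8,"dx":-0.27,"dy":-1,"dz":0,"rx":0,"ry":0,"rz":0},{"grip":0.8,"dx":-0.27,"dy":-1,"dz":0,"rx":0,"ry":0,"rz":0},{"grip":0.8,"dx":-0.27,"dy":-1,"dz":0,"rx":0,"ry":0,"rz":0},{"grip":0.8,"dx":-0.27,"dy":-1,"dz":0,"rx":0,"ry":0,"rz":0},{"grip":0.8,"dx":0,"dy":0,"dz":0,"rx":0,"ry":0,"rz":0}]'
python3 go.py .520 .0072 .19 0
```

```text
time: 59.88
tool_pos: [0.5206, -0.0196, 0.2413]
ee_rot: [-3.137, -0.001, 0.02]
wrist_force: [1.0, 0.3, -0.5]
width: 0.0751
t 59.88 pos [ 0.5206 -0.0196  0.2413] rpy [-3.1365e+00 -7.0000e-04  2.0100e-02] w 0.0751 F [ 1.   0.3 -0.5] q6 1.4
units [-2.000e-03 -1.063e+00  2.056e+00]
rot units [-0.06 -0.01  0.23]
```

```bash
python3 -m inch '[{"grip":0.8,"dx":0,"dy":-0.5,"dz":0.6,"rx":-0.05,"ry":0,"rz":0.23},{"grip":0.8,"dx":0,"dy":-0.5,"dz":0.6,"rx":0,"ry":0,"rz":0},{"grip":0.8,"dx":0,"dy":0,"dz":0.6,"rx":0,"ry":0,"rz":0},{"grip":0.8,"dx":0,"dy":0,"dz":0,"rx":0,"ry":0,"rz":0},{"grip":0.8,"dx":0,"dy":0,"dz":0,"rx":0,"ry":0,"rz":0}]'
python3 go.py .520 .0072 .118 0
python3 look.py q1.png .520 .0072
```

```text
time: 60.5
tool_pos: [0.5198, 0.0055, 0.1951]
ee_rot: [3.141, -0.002, 0.001]
wrist_force: [0.8, 0.3, 0.1]
width: 0.0757
t 60.5 pos [0.5198 0.0055 0.1951] rpy [ 3.1406e+00 -2.3000e-03  9.0000e-04] w 0.0757 F [0.8 0.3 0.1] q6 1.47
units [-1.000e-03 -7.000e-02  3.083e+00]
rot units [ 0.01 -0.03  0.01]
```

View pics/q1.png

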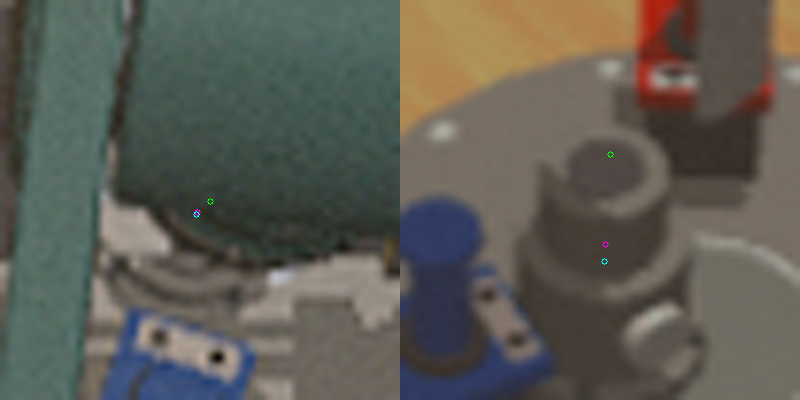

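```bash
python3 -m inch '[{"grip":0.8,"dx":0,"dy":-0.05,"dz":0.7,"rx":0,"ry":0,"rz":0},{"grip":0.8,"dx":0,"dy":0,"dz":0.7,"rx":0,"ry":0,"rz":0},{"grip":0.8,"dx":0,"dy":0,"dz":0.7,"rx":0,"ry":0,"rz":0},{"grip":0.8,"dx":0,"dy":0,"dz":0.6,"rx":0,"ry":0,"rz":0},{"grip":0.8,"dx":0,"dy":0,"dz":0,"rx":0,"ry":0,"rz":0},{"grip":0.8,"dx":0,"dy":0,"dz":0,"rx":0,"ry":0,"rz":0}]'
python3 go.py .520 .0072 .118 0
```

```text
time: 61.35
tool_pos: [0.5196, 0.0063, 0.122]
ee_rot: [3.141, -0.001, 0.0]
wrist_force: [0.0, -0.5, -0.1]
width: 0.075
t 61.35 pos [0.5196 0.0063 0.122 ] rpy [ 3.1407e+00 -6.0000e-04  1.0000e-04] w 0.075 F [ 0.  -0.5 -0.1] q6 1.47
units [ 0.017 -0.034  0.159]
rot units [ 0.01 -0.01  0.  ]
```

```bash
python3 -m inch '[{"grip":0.8,"dx":0,"dy":-0.03,"dz":0.15,"rx":0,"ry":0,"rz":0},{"grip":0,"dx":0,"dy":0,"dz":0,"rx":0,"ry":0,"rz":0},{"grip":0,"dx":0,"dy":0,"dz":0,"rx":0,"ry":0,"rz":0},{"grip":0,"dx":0,"dy":0,"dz":0,"rx":0,"ry":0,"rz":0},{"grip":0,"dx":0,"dy":0,"dz":0,"rx":0,"ry":0,"rz":0},{"grip":0,"dx":0,"dy":0,"dz":0,"rx":0,"ry":0,"rz":0},{"grip":0,"dx":0,"dy":0,"dz":0,"rx":0,"ry":0,"rz":0}]'
python3 go.py .5429 -.0121 .125 0
```

```text
time: 62.22
tool_pos: [0.521, 0.0078, 0.1203]
ee_rot: [-3.142, -0.005, 0.0]
wrist_force: [-0.6, 0.8, -0.9]
width: 0.0389
t 62.23 pos [0.521  0.0078 0.1203] rpy [-3.1415e+00 -5.2000e-03  4.0000e-04] w 0.0389 F [-0.6  0.8 -0.9] q6 1.48
units [ 0.876  0.795 -0.184]
rot units [-0.   -0.06  0.  ]
```

```bash
python3 -m inch '[{"grip":0,"dx":0,"dy":0,"dz":-0.4,"rx":0,"ry":0,"rz":0},{"grip":0,"dx":0,"dy":0,"dz":-0.3,"rx":0,"ry":0,"rz":0},{"grip":0,"dx":0.3,"dy":0.27,"dz":0,"rx":0,"ry":0,"rz":0},{"grip":0,"dx":0.3,"dy":0.27,"dz":0,"rx":0,"ry":0,"rz":0},{"grip":0,"dx":0.25,"dy":0.24,"dz":0,"rx":0,"ry":0,"rz":0},{"grip":0,"dx":0,"dy":0,"dz":0,"rx":0,"ry":0,"rz":0},{"grip":0,"dx":0,"dy":0,"dz":0,"rx":0,"ry":0,"rz":0}]'
python3 go.py .5429 -.0121 .1203 0
```

```text
time: 63.1
tool_pos: [0.5421, -0.014, 0.1354]
ee_rot: [3.141, 0.002, -0.001]
wrist_force: [0.3, 0.4, -4.2]
width: 0.0393
t 63.1 pos [ 0.5421 -0.014   0.1354] rpy [ 3.1413e+00  1.6000e-03 -7.0000e-04] w 0.0393 F [ 0.3  0.4 -4.2] q6 1.44
units [ 0.034 -0.078  0.604]
rot units [ 0.    0.02 -0.01]
```

```bash
python3 -m inch '[{"grip":0,"dx":0.03,"dy":-0.07,"dz":0.25,"rx":0,"ry":0,"rz":0},{"grip":0,"dx":0,"dy":0,"dz":0.2,"rx":0,"ry":0,"rz":0},{"grip":0,"dx":0,"dy":0,"dz":0.1,"rx":0,"ry":0,"rz":0},{"grip":0,"dx":0,"dy":0,"dz":0,"rx":0,"ry":0,"rz":0}]'
python3 go.py .5429 -.0121 .1203 0
```

```text
time: 63.6
tool_pos: [0.5422, -0.0116, 0.1204]
ee_rot: [3.141, 0.002, 0.0]
wrist_force: [-0.8, -0.8, -3.9]
width: 0.0392
t 63.6 pos [ 0.5422 -0.0116  0.1204] rpy [3.1415e+00 2.4000e-03 1.0000e-04] w 0.0392 F [-0.8 -0.8 -3.9] q6 1.45
units [0.027 0.021 0.004]
rot units [0.   0.03 0.  ]
```

```bash
python3 -m inch '[{"grip":0,"dx":0,"dy":0,"dz":0.05,"rx":0,"ry":0,"rz":0},{"grip":0,"dx":0,"dy":0,"dz":0.04,"rx":0,"ry":0,"rz":0},{"grip":0,"dx":0,"dy":0,"dz":0,"rx":0,"ry":0,"rz":0}]'
python3 go.py .5429 -.0121 .1203 0
python3 -m inch '[{"grip":0.65,"dx":0,"dy":0,"dz":0,"rx":0,"ry":0,"rz":0},{"grip":0.65,"dx":0,"dy":0,"dz":0,"rx":0,"ry":0,"rz":0},{"grip":0.65,"dx":0,"dy":0,"dz":0,"rx":0,"ry":0,"rz":0},{"grip":0.65,"dx":0,"dy":0,"dz":-0.6,"rx":0,"ry":0,"rz":0},{"grip":0.65,"dx":0,"dy":0,"dz":-1,"rx":0,"ry":0,"rz":0},{"grip":0.65,"dx":0,"dy":0,"dz":-1,"rx":0,"ry":0,"rz":0},{"grip":0.65,"dx":0,"dy":0,"dz":-1,"rx":0,"ry":0,"rz":0},{"grip":0.65,"dx":0,"dy":0.4,"dz":-0.8,"rx":0,"ry":0,"rz":0},{"grip":0.65,"dx":0,"dy":1,"dz":0,"rx":0,"ry":0,"rz":0},{"grip":0.65,"dx":0,"dy":1,"dz":0,"rx":0,"ry":0,"rz":0},{"grip":0.65,"dx":0,"dy":1,"dz":0,"rx":0,"ry":0,"rz":0},{"grip":0.65,"dx":0,"dy":1,"dz":0,"rx":0,"ry":0,"rz":0}]'
python3 -m inch '[{"grip":0.65,"dx":0,"dy":1,"dz":0,"rx":0,"ry":0,"rz":0},{"grip":0.65,"dx":0,"dy":1,"dz":0,"rx":0,"ry":0,"rz":0},{"grip":0.65,"dx":0,"dy":1,"dz":0,"rx":0,"ry":0,"rz":0},{"grip":0.65,"dx":0,"dy":1,"dz":0,"rx":0,"ry":0,"rz":0},{"grip":0.65,"dx":0,"dy":1,"dz":0,"rx":0,"ry":0,"rz":0},{"grip":0.65,"dx":0,"dy":1,"dz":0,"rx":0,"ry":0,"rz":0},{"grip":0.65,"dx":0,"dy":0.6,"dz":0,"rx":0,"ry":0,"rz":0},{"grip":0.65,"dx":0,"dy":0,"dz":0,"rx":0,"ry":0,"rz":0}]'
python3 - <<'E'
from h import *
s=snap('side','s17.png');d=s['frame'][180:305,265:400,::-1]
t=snap('top','t17.png');c=t['frame'][150:275,285:410,::-1]
cv2.imwrite('pics/c17.png',np.hstack([cv2.resize(c,(400,400),interpolation=2),cv2.resize(d,(400,400),interpolation=2)]))
E
```

```text
time: 63.98
tool_pos: [0.5424, -0.0115, 0.1204]
ee_rot: [3.141, 0.001, 0.0]
wrist_force: [-1.8, -0.4, -3.7]
width: 0.0392
t 63.98 pos [ 0.5424 -0.0115  0.1204] rpy [3.1412e+00 7.0000e-04 2.0000e-04] w 0.0392 F [-1.8 -0.4 -3.7] q6 1.45
units [0.02  0.022 0.006]
rot units [0.   0.01 0.  ]
time: 65.47
tool_pos: [0.5467, -0.1235, 0.2481]
ee_rot: [3.137, -0.021, 0.004]
wrist_force: [-0.9, 0.2, 0.7]
width: 0.0611
time: 66.47
tool_pos: [0.5487, -0.2968, 0.2591]
ee_rot: [3.132, -0.032, 0.003]
wrist_force: [-0.2, 0.9, -0.1]
width: 0.0613
```

View pics/c17.png

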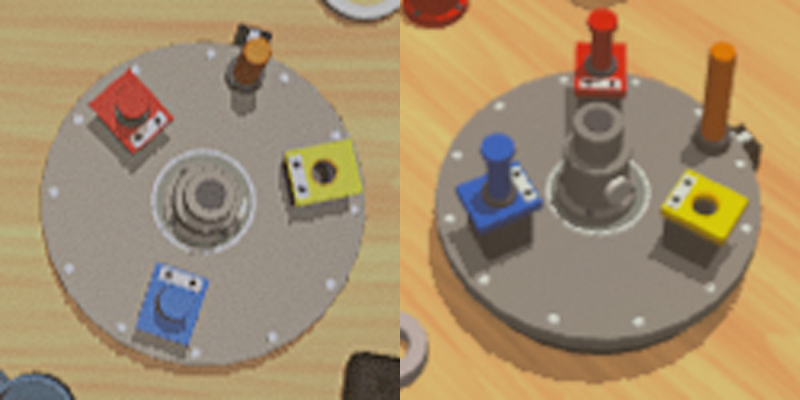

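View pics/t17.png

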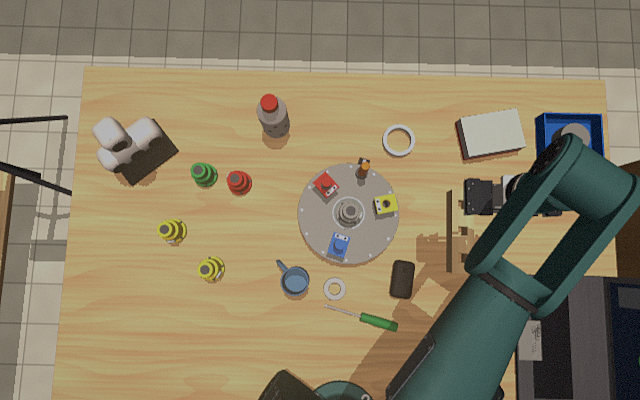

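Run:
```python
from h import *
s=snap('side');t=snap('top')
for c,p,C in(((257.5/3.2-.5+285,49.5/3.2-.5+150),t,[.5419,-.0107]),((322.5/2.963-.5+265,51.5/3.2-.5+180),s,[.5434,-.0134])):
    d=atz(p,c,.145)[:2]-C;print(np.hypot(*d),np.degrees(np.arctan2(d[1],d[0])))
x,e=tri(t,(363.7,161.5),s,(345.5/2.963-.5+265,135/3.2-.5+180));d=x[:2]-[.5427,-.012];print(x,e,np.hypot(*d),np.degrees(np.arctan2(d[1],d[0])))
# casting top
for c,p,C in(((209.5/3.2-.5+285,192.5/3.2-.5+150),t,[.5419,-.0107]),((197.5/2.963-.5+265,118.5/3.2-.5+180),s,[.5434,-.0134])):
    print('cast',atz(p,c,.125)[:2]-C)
for q in['bottle','mouse','cup']:
    a=spotter.place_of(t,q);b=spotter.place_of(s,q)
    if a and b:print(q,tri(t,a[0]['pixel'],s,b[0]['pixel']))
o=robot.get_obs();print(o['time'],o['wrist_force'])
d=s['frame'][190:290,265:400,::-1];cv2.imwrite('pics/c18.png',cv2.resize(d,None,fx=5.8,fy=5.8,interpolation=2))
```

```text
0.11239845516618206 -16.819357062057474
0.109659569611573 -17.44661077780972
[ 0.6850446  -0.0533439   0.03154277] 0.004552558627266603 0.14822720043529286 -16.195906845582705
cast [-0.00103662  0.00101163]
cast [-0.00206909  0.00303837]
bottle (array([ 0.78611498,  0.18776192, -0.00219018]), np.float64(0.0052720590308917275))
mouse (array([ 0.37096514, -0.15893028, -0.00101622]), np.float64(0.002393018580253091))
cup (array([0.36094373, 0.11793247, 0.01117995]), np.float64(0.01104175757869364))
66.975 [ 0.54819932  0.33290272 -0.34624962]
```

View pics/c18.png

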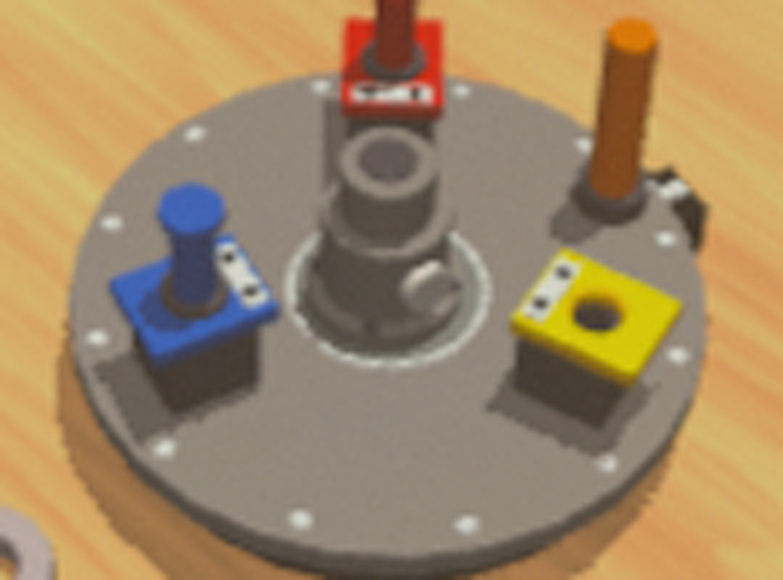

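```bash
python3 -c "
from bench import robot
print(robot.close_job())"
```

```text
the job is handed in; nothing more can be done
None
```

I've handed the job in at about 67 s on the robot clock. No verdict came back, so what follows rests on my own last checks.

**What I did**
- **Drifts:** I pushed the red and blue drifts home, collar down, through their own plates and lugs. The rack had no yellow drift.
- **Casting:** I stood the grey casting in the white circle.
- **Turn:** I led the crank post anticlockwise past the pointer, through one full turn, and stopped at the pointer again.
- **Repair:** During the last part of the turn, or just after it, the casting was knocked about 30 mm out of the circle. I found this in the check pictures, regripped it and put it back in the middle, then backed the arm clear.

**Last checks**
- **Stripe:** The crank post measured -16.7° to -17.4° and the pointer -16.2°, so about 1° apart. The allowance is about 8.6°. The post hides most of the stripe; the white sliver I could see lines up with the pointer.
- **Casting:** It measured 1.5 to 4 mm from the centre, depending on the camera, and upright.
- **Drifts:** Both collars sit on their plates in both cameras.
- **Bystanders:** The bottle, mouse and mug positions agree with the start to within about 9 mm, which is about the camera error.
- **Robot:** It was clear of everything.

**Disagreements**
- **Drift grip:** The fingers closed to about 25 mm on the drifts, so they held the 26 mm heads, not the 18 mm grips. Both drifts still went in straight.
- **Cameras:** They differ from each other by 2 to 4 mm, mostly in y, which is within what the tolerances allow.

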